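# Drive the worn bushes out of the slab roller's bearing beam

## Robot

A 6-joint arm with a two-finger parallel gripper is mounted at the origin on the work surface. World frame = base frame: x ahead of the robot, y to its left, z up, the work surface at z = 0. Lengths are in mm, angles in rad, forces in N, time in s.
With the tool pointing down it reaches from about 400 to 925 mm from the base axis. Payload 12.5 kg.
Tool frame: the origin (TCP) lies midway between the tips of the shut fingers; the grasp point (between the pads) lies 19 mm behind it (env.tcp_to_grasp is the distance from the TCP to the grasp point, in mm); z points along the fingers, y is the line along which they close (so a half turn about z gives the same grasp; the last joint's range is limited). The gripper opens to 95 mm and grips with 3 to 60 N. Pads are 20 mm wide; open, the fingers measure 119 mm over their backs; the gripper's body (75 mm by 180 mm) begins 59 mm behind the grasp point.
Start: joints at [-0.106, 0.491, 1.559, -0, 1.092, -0.106], TCP at [625.02, 0.021, 188.061] pointing down, gripper open.
Joint ranges: [-3.1, 3.1], [-0.84, 2.19], [0.05, 2.79], [-1.13, 4.28], [0.06, 2.93], [-2.69, 2.69]. Speed limits (rad/s): [2.22, 2.22, 2.79, 3.14, 3.14, 3.14].

## Interface

Orientations are given as [roll, pitch, yaw] about the fixed x, y, z axes, in that order (R = Rz(yaw) Ry(pitch) Rx(roll)).
In Python, from cell import env gives the robot as it stands. The module is installed in compiled form; this text tells all that it offers.
- The arm moves only by the tool step_arm, never from a script. Its argument "plan" is a list that holds one entry, the list of rows, each a list of 5 numbers: the shift along the tool's x, y, z in mm, then the turn about the tool's z in degrees, then the opening, from -1 (shut) to 1 (fully open). A call has 1 to 8 rows; each row is the pose to reach, as a shift and turn from the pose commanded when the call began, along the tool's axes at that moment; what a row does not reach only later rows make up. A row lasts 1/12 s, in which the tool goes at most 41.7 mm and 7.16 degrees, less where a joint would pass 70% of its speed; a pose out of reach is approached as far as the arm can. A call with a gripper value outside its range is refused whole. The fingers move at their own pace and stop on an object; the grip force is fixed at half the most. Time passes only in rows, so rows that repeat a pose let the fingers close. It gives the time, the measured TCP pose, the force, the opening and the grip force at its end, in the units of the state.
- env.state(): the state, without advancing time (a new reading comes with each control period).
- env.read_camera(name): name is "scene" or "side" or "wrist"; returns the picture (480x640x3 uint8, blue, green, red); there is no depth.
- env.get_calibration(name): a dict with "K" (3x3 intrinsics, pixels), "extrinsics" (4x4, takes a point from world to camera coordinates). Camera axes: x right, y up, looking along -z (the intrinsics and any distortion apply to the point x, -y, -z); pixel columns grow to the right and rows downward; lengths in mm; the calibration is good to about 2 mm. A picture is of the moment at which its call begins: read the wrist's pose just before it. get_calibration takes no time and is no camera call; for the wrist camera it gives the pose at the moment of the call.
- env.job_done(): hands the job in; it is judged then, once.
The state is a dict: "t": time; "joints": joint angles; "qvel": joint speeds; "tau": joint torques, N m; "eef_pos": TCP position; "tcp_rot": TCP orientation; "ft_force": force on the tool from outside, world axes, zero at the start; "moment": the same for the moment, N m; "opening": opening from 0.0 (shut) to 1.0 (fully open); "grip_force": force on a finger pad.
Only numpy, scipy, OpenCV 4.12 (cv2) and the standard library are available. Lean on these libraries where they do the work, as an engineer would, in place of code of your own. Each camera call takes 0.05 s, during which the arm holds its last target. There are 200 camera calls.

## Task

The slab roller is getting new bushes: push every worn bronze bush out of the bearing beam, towards its flanged side, with the one drift from the rubber mat whose head goes into the bearing bores yet is too big to pass through the hole in a bush. Put all the old bushes into the empty compartment of the blue parts tray, then slide its cover fully over them, so that the new bushes next door are uncovered, and leave all three drifts lying on the mat. Do not touch a bush with the fingers while it still sits in its block, nor with another drift, and leave the bowl, the oil bottle and the grease tin where they stand.

Things in the scene. Friction and masses are not known exactly. Their poses are not given: they have to be found in the camera images.
- beam: Bearing beam, fixed: steel flat 300 x 60 x 12 mm with three round green blocks (72 mm across, 44 mm long, tops at 91 mm, set screws on them to 100 mm), 85 mm apart along its x. Origin: bench level, under the centre. Bores run through along its y, 55 mm up, 44.5 mm in diameter, from y = -22 mm (entry) to +22 mm (flange side). Bushes are driven out to +y and drop on the bench there.
- bore1 (a point): Centre of the entry mouth (beam y = -22 mm, 55 mm up) of the block at beam x = -85 mm; axes as the beam's: +y points into the bore.
- bore2 (a point): The same for the middle block, at beam x = 0.
- bore3 (a point): The same for the block at beam x = +85 mm.
- bush1: Worn bronze flanged bush, in the block of bore1 at the start; absent in some starts. 52 mm long, 0.36 kg: sleeve 42 mm in diameter, flange 54 mm, 26 mm hole. Origin: on the axis, mid length. y: along the axis to the flange; sleeve from -26 to +18 mm, flange to +26. Seated: flange on the block's +y face, origin at beam y = +4 mm; a sprung screw holds it, 7 to 13 N pushes it out.
- bush2: Worn bronze flanged bush, in the block of bore2 at the start; absent in some starts. 52 mm long, 0.36 kg: sleeve 42 mm in diameter, flange 54 mm, 26 mm hole. Origin: on the axis, mid length. y: along the axis to the flange; sleeve from -26 to +18 mm, flange to +26. Seated: flange on the block's +y face, origin at beam y = +4 mm; a sprung screw holds it, 7 to 13 N pushes it out.
- bush3: Worn bronze flanged bush, in the block of bore3 at the start; absent in some starts. 52 mm long, 0.36 kg: sleeve 42 mm in diameter, flange 54 mm, 26 mm hole. Origin: on the axis, mid length. y: along the axis to the flange; sleeve from -26 to +18 mm, flange to +26. Seated: flange on the block's +y face, origin at beam y = +4 mm; a sprung screw holds it, 7 to 13 N pushes it out.
- mat: Grey-green rubber mat, 240 x 300 mm (x, y), 3 mm thick, fixed. The three drifts lie on it side by side along its x. Origin: centre of its underside.
- drift20: Bush drift with a 20 mm head, 163 mm long, 0.3 kg. Wooden handle 26 mm square, 66 mm long, between black 54 mm square end plates (when it lies, its axis is level, 27 mm up); then a 16 mm shank, then a round head 20 mm in diameter, 24 mm long. Origin: on the axis, mid handle. x: along the axis to the head; head's end face at +120 mm, front plate's at +40, tail -43.
- drift36: Bush drift with a 36 mm head, 163 mm long, 0.3 kg. Wooden handle 26 mm square, 66 mm long, between black 54 mm square end plates (when it lies, its axis is level, 27 mm up); then a 16 mm shank, then a round head 36 mm in diameter, 24 mm long. Origin: on the axis, mid handle. x: along the axis to the head; head's end face at +120 mm, front plate's at +40, tail -43.
- drift50: Bush drift with a 50 mm head, 163 mm long, 0.3 kg. Wooden handle 26 mm square, 66 mm long, between black 54 mm square end plates (when it lies, its axis is level, 27 mm up); then a 16 mm shank, then a round head 50 mm in diameter, 24 mm long. Origin: on the axis, mid handle. x: along the axis to the head; head's end face at +120 mm, front plate's at +40, tail -43.
- tray: Blue steel parts tray, fixed, 295 x 180 mm (x, y), walls 5 mm thick, 66 mm high, floor at 5 mm, parted by a wall across x = 0 (top at 57 mm) into two compartments, 140 x 170 mm inside each: the empty one at -x (centre x = -75 mm) is for the old bushes, the one at +x holds new white bushes. Origin: centre of its underside.
- cover (a joint): Sliding cover of the tray: aluminium plate 149 x 178 mm, top at 71 mm. 0 = fully over the empty compartment (tray x < 0); 0.145 m = fully over the new bushes (tray x > 0). Slides along the tray's x with about 3 N of friction and stays where left; starts partly over both.
- cover_grip (a point): Point on the cover's black grip rib, 10 mm below its top. The rib is 14 mm thick (along tray x), 80 mm long (along tray y) and stands from 71 to 105 mm above the bench. The point lies at tray x = cover - 97.5 mm, tray y = 0, and moves with the cover.
- bowl: Bystander: reddish bisque bowl, 90 mm across, 45 mm high. Origin: centre of its underside.
- oil: Bystander: yellow oil bottle, red cap, 56 mm across, 80 mm high. Origin: centre of its underside.
- grease: Bystander: grease tin with a red band, 72 mm across, 70 mm high. Origin: centre of its underside.
Things that resemble listed ones, but are neither listed nor needed, are in the scene too. What is shaped like the bush2 but orange or purple is not meant. What is shaped like the bush1 but purple is not meant.

How it is judged (in metres and radians):
On the way, in this order (a step that is already met when the one before it is completed fails the run):
1. every bush is out of its block (not (y of bush1 in the frame of beam between -0.06 and 0.045 m and z of bush1 in the frame of beam between 0.044 and 0.065 m) and not (y of bush2 in the frame of beam between -0.06 and 0.045 m and z of bush2 in the frame of beam between 0.044 and 0.065 m) and not (y of bush3 in the frame of beam between -0.06 and 0.045 m and z of bush3 in the frame of beam between 0.044 and 0.065 m)), for 0.1 s.
2. every old bush lies in the tray's empty compartment (x of bush1 in the frame of tray between -0.145 and -0.003 m and y of bush1 in the frame of tray between -0.087 and 0.087 m and z of each of bush1, bush2, bush3 in the frame of tray below 0.048 m and x of bush2 in the frame of tray between -0.145 and -0.003 m and y of bush2 in the frame of tray between -0.087 and 0.087 m and x of bush3 in the frame of tray between -0.145 and -0.003 m and y of bush3 in the frame of tray between -0.087 and 0.087 m), for 0.2 s.
3. the cover is slid fully over the old bushes (value of joint cover below 0.005 m), for 0.2 s.
At the end, for the whole second after the job is handed in: Every old bush present lies at rest inside the tray's compartment at -x (origin below 48 mm), the cover is shut over it to within 5 mm, and all three drifts lie at rest on the mat (origin within 125 mm of the mat's centre along its x, 155 mm along its y, below 40 mm) (all of step 2 and linear speed of each of bush1, bush2, bush3, drift36 below 0.03 m/s and value of joint cover below 0.005 m and x of drift20 in the frame of mat between -0.125 and 0.125 m and y of drift20 in the frame of mat between -0.155 and 0.155 m and z of each of drift20, drift36, drift50 in the frame of mat below 0.04 m and x of drift36 in the frame of mat between -0.125 and 0.125 m and y of drift36 in the frame of mat between -0.155 and 0.155 m and x of drift50 in the frame of mat between -0.125 and 0.125 m and y of drift50 in the frame of mat between -0.155 and 0.155 m); the robot touches nothing.
It fails at once if a bush is gripped or touched by the fingers while it still sits in its block ((contact force between the fingers and bush1 above 1 N and y of bush1 in the frame of beam between -0.06 and 0.045 m and z of bush1 in the frame of beam between 0.044 and 0.065 m) or (contact force between the fingers and bush2 above 1 N and y of bush2 in the frame of beam between -0.06 and 0.045 m and z of bush2 in the frame of beam between 0.044 and 0.065 m) or (contact force between the fingers and bush3 above 1 N and y of bush3 in the frame of beam between -0.06 and 0.045 m and z of bush3 in the frame of beam between 0.044 and 0.065 m)).
It fails at once if a bush is touched with a drift of the wrong size (contact force between any of drift20, drift50 and bush1 above 0.5 N or contact force between any of drift20, drift50 and bush2 above 0.5 N or contact force between any of drift20, drift50 and bush3 above 0.5 N).
It fails at once if the bowl, the oil bottle or the grease tin is shifted by more than 30 mm or tipped (distance of any of bowl, oil, grease from where it was at the start of the episode above 0.03 m or angle between any of bowl, oil, grease's own z axis and vertical above 0.35 rad).
Of bush1, bush2, bush3 only 2 to 3 are there at a start; the rules pass over those that are not, and their reading is None.
At some moment in a run one of drift36 may be knocked a few centimetres aside while the robot is not near it.
Once in a run the grip may slacken for a moment while it holds something.
It also fails if it takes over 210 s, if anything falls off the work surface, if the arm or the gripper's body presses on something with over 40 N, if the wrist force passes 120 N, or if a joint passes its speed limit or range.

## Working session

There is one attempt and no reset: what is moved stays moved. The work goes in short steps, Python scripts to look and compute and a tool call to move; the robot and the scene stay as the last step left them, time stands still between calls to the robot, and variables do not carry over. Pictures are saved under pics/ and viewed, at most 14 in all, crops included, and the job is handed in when it is done.

Besides the shell and the picture viewer there is one more tool, called after "Request:" in YAML: its name, and indented under it one key for each argument. step_arm: Moves the arm, as the interface text tells. Its arguments: {"type":"object","properties":{"plan":{"type":"array"}},"required":["plan"]}

```bash
mkdir -p pics; ls; cat > h.py <<'E'
import numpy as np, cv2
from cell import env
def cal(n):
    c=env.get_calibration(n); return np.array(c["K"],float),np.array(c["extrinsics"],float),c
def ray(n,u,v,c=None):
    K,E,_=c or cal(n)
    d=np.linalg.inv(K)@np.array([u,v,1.0]); d=np.array([d[0],-d[1],-d[2]])
    R,t=E[:3,:3],E[:3,3]
    return -R.T@t, R.T@d
def onz(n,u,v,z,c=None):
    o,d=ray(n,u,v,c); return o+d*(z-o[2])/d[2]
def proj(n,p,c=None):
    K,E,_=c or cal(n)
    q=E[:3,:3]@np.array(p,float)+E[:3,3]; q=K@np.array([q[0],-q[1],-q[2]]); return q[:2]/q[2]
E
python3 - <<'E'
from h import *
for n in ["scene","side","wrist"]:
    c=cal(n); print(n,[k for k in c[2]],c[0].round(1).tolist(),"cam pos",(-c[1][:3,:3].T@c[1][:3,3]).round(0))
    cv2.imwrite(f"pics/{n}0.png",env.read_camera(n))
print(env.state())
E
```

```text
pics
scene ['K', 'extrinsics'] [[438.5, 0.0, 324.0], [0.0, 438.5, 244.2], [0.0, 0.0, 1.0]] cam pos [ 875. -507.  796.]
side ['K', 'extrinsics'] [[535.5, 0.0, 327.7], [0.0, 535.5, 250.9], [0.0, 0.0, 1.0]] cam pos [ 302. -850.  632.]
wrist ['K', 'extrinsics'] [[363.3, 0.0, 312.1], [0.0, 363.3, 236.3], [0.0, 0.0, 1.0]] cam pos [626.  65. 384.]
{'t': 0.15, 'joints': array([-1.05613699e-01,  4.91396275e-01,  1.55929254e+00,  2.68327546e-06,
        1.09170598e+00, -1.05590350e-01]), 'qvel': array([ 0.00038528, -0.0006224 , -0.00250856,  0.00099701,  0.00111459,
        0.00035906]), 'tau': array([ 3.16444048e-04, -6.12899423e+01, -2.58276522e+01,  6.91918633e-02,
        4.73701756e-02, -5.07232733e-05]), 'eef_pos': array([6.24808370e+02, 3.51905900e-02, 1.87617248e+02]), 'tcp_rot': array([-3.14079524e+00, -8.69071324e-05,  1.57077171e+00]), 'ft_force': array([-0.16626632,  0.17285359,  0.19214096]), 'moment': array([-0.03773928,  0.03571534, -0.01656267]), 'grip_force': 0.0, 'opening': 1.0034463713232802}
```

View pics/scene0.png

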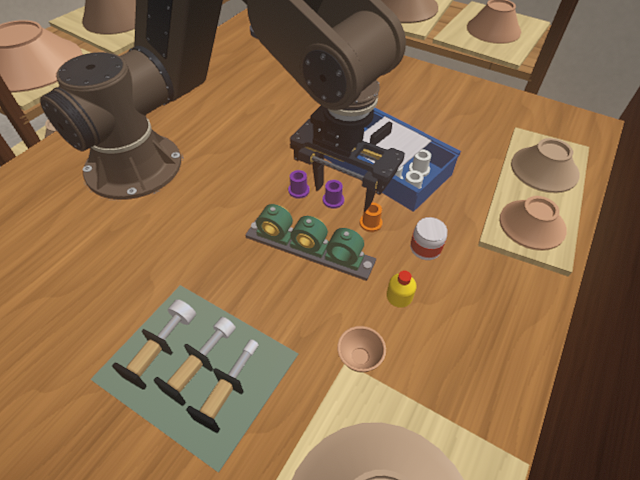

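View pics/side0.png

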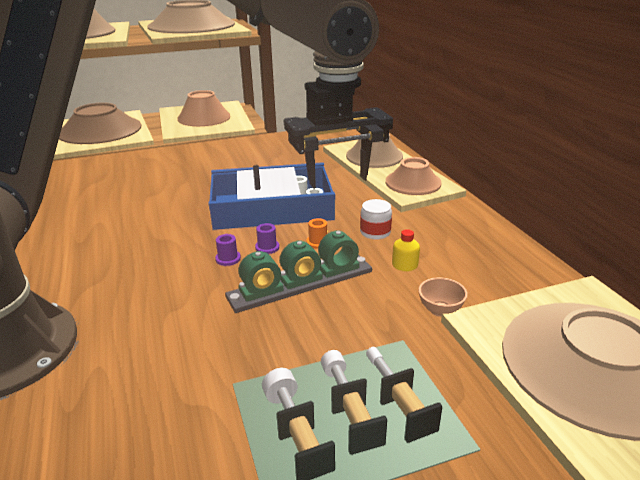

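The scene shows three green blocks in the beam: bushes in bores 1 and 2 at scene (272,228) and (306,240), and an empty bore 3 at (347,250). The drifts on the mat run 50, 36, 20 from left to right. The tray is at the back, with its black rib near (380,133).

```bash
python3 - <<'E'
from h import *
def tri(a,b):
    o1,d1=ray("scene",*a);o2,d2=ray("side",*b);d1/=np.linalg.norm(d1);d2/=np.linalg.norm(d2)
    s=np.linalg.lstsq(np.c_[d1,-d2],o2-o1,rcond=None)[0]; p,q=o1+s[0]*d1,o2+s[1]*d2
    return ((p+q)/2).round(0),round(np.linalg.norm(p-q),1)
print("mat",[onz("scene",*p,3)[:2].round(0).tolist() for p in [(183,287),(298,353),(219,468),(94,379)]])
print("d36 head top",tri((224,325),(333,360)),"front plate c",tri((202,356),(349,395)),"tail c",tri((172,388),(367,433)))
print("beam front corners",onz("scene",247,234,12).round(0),onz("scene",367,275,12).round(0),onz("side",237,305,12).round(0),onz("side",372,268,12).round(0))
print("bores",tri((270,228),(264,277)),tri((306,240),(304,266)),tri((345,252),(343,252)))
print("tray corners",[onz("side",*p,66)[:2].round(0).tolist() for p in [(210,197),(334,193),(329,166),(213,170)]],[onz("scene",*p,66)[:2].round(0).tolist() for p in [(460,152),(416,187),(372,110)]])
print("rib",tri((381,131),(256,168)))
for n,a in [("purple1",((298,173),(227,237))),("purple2",((333,184),(266,228))),("orange",((373,207),(318,223))),("grease",((430,228),(376,205))),("oil",((404,278),(407,236))),("bowl",((361,340),(443,287)))]: print(n,tri(*a))
E
```

```text
mat [[371.0, -223.0], [660.0, -223.0], [657.0, -458.0], [366.0, -458.0]]
d36 head top (array([ 517., -260.,   36.]), np.float64(1.6)) front plate c (array([ 518., -328.,   26.]), np.float64(1.7)) tail c (array([ 514., -403.,   29.]), np.float64(3.6))
beam front corners [405. -41.  12.] [694.  -0.  12.] [408. -37.  12.] [696. -11.  12.]
bores (array([465., -29.,  57.]), np.float64(0.5)) (array([549., -14.,  53.]), np.float64(0.3)) (array([637.,   0.,  56.]), np.float64(2.4))
tray corners [[424.0, 330.0], [708.0, 245.0], [752.0, 403.0], [457.0, 488.0]] [[738.0, 422.0], [692.0, 247.0], [467.0, 464.0]]
rib (array([546., 345., 111.]), np.float64(10.1))
purple1 (array([427., 146.,  59.]), np.float64(6.3))
purple2 (array([516., 162.,  54.]), np.float64(5.4))
orange (array([631., 147.,  52.]), np.float64(5.4))
grease (array([770., 138.,  73.]), np.float64(0.9))
oil (array([774.,  -7.,  71.]), np.float64(0.9))
bowl (array([ 763., -167.,   56.]), np.float64(10.6))
```

View pics/wrist0.png

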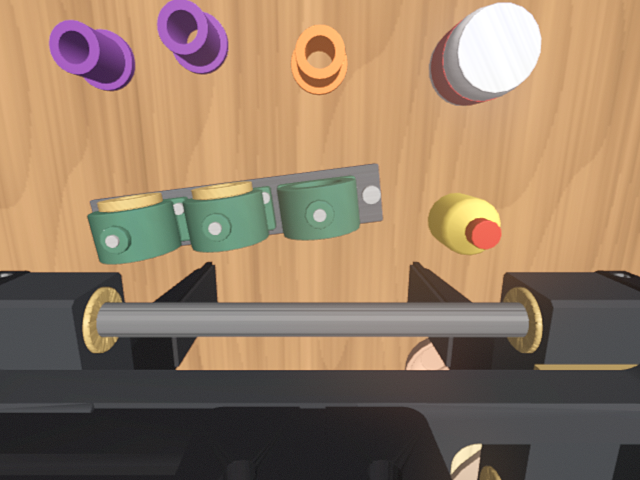

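The wrist view shows the beam from above. Set screws are at (111,241), (214,229) and (320,215), and bronze flanges stick out on the far side of blocks 1 and 2. Next I'll fix the beam pose from the screws and move above the drifts.

```bash
python3 - <<'E'
from h import *
c=cal("wrist"); print(c[1].round(2).tolist())
S=[onz("wrist",*p,100,c) for p in [(111,241),(214,229),(320,215)]]
print("screws",np.round(S,1).tolist(), "ends",[onz("wrist",*p,12,c).round(0).tolist() for p in [(377,164),(382,219),(92,199)]])
d=S[2]-S[0]; print("yaw",np.degrees(np.arctan2(d[1],d[0])),"len",np.linalg.norm(d), "mean",np.mean(S,0))
for z in (0,27): print([onz("wrist",*p,z,c)[:2].round(0).tolist() for p in [(113,55),(205,45),(319,65)]])
E
```

```text
[[1.0, 0.0, -0.0, -625.59], [-0.0, 0.97, -0.23, 27.12], [0.0, 0.23, 0.97, -388.32], [0.0, 0.0, 0.0, 1.0]]
screws [[463.7, -7.5, 100.0], [547.3, 2.4, 100.0], [631.9, 13.8, 100.0]] ends [[691.0, 50.0, 12.0], [698.0, -6.0, 12.0], [400.0, 15.0, 12.0]]
yaw 7.2320439888165735 len 169.60707753547157 mean [547.61506198   2.9126239  100.        ]
[[432.0, 153.0], [522.0, 162.0], [632.0, 144.0]]
[[446.0, 147.0], [530.0, 155.0], [632.0, 139.0]]
```

Request:
step_arm:
  plan:
    - [[-40,-10,-40,0,1],[-80,-25,-60,0,1],[-120,-40,-60,0,1],[-160,-55,-60,0,1],[-200,-70,-60,0,1],[-240,-80,-60,0,1],[-280,-90,-60,0,1],[-320,-100,-60,0,1]]

```text
t: 0.82
eef_pos: [529.0, -302.1, 248.1]
tcp_rot: [3.141, -0.0, 1.571]
ft_force: [0.6, -0.0, 0.3]
opening: 0.999
grip_force: 0.0
```

Request:
step_arm:
  plan:
    - [[-30,-7,0,0,1],[-60,-10,0,0,1],[-85,-10,0,0,1],[-85,-10,0,0,1],[-85,-10,0,0,1]]

```text
t: 1.23
eef_pos: [519.5, -386.1, 247.3]
tcp_rot: [-3.141, -0.001, 1.569]
ft_force: [1.0, 0.3, -0.6]
opening: 0.999
grip_force: 0.0
```

```bash
python3 - <<'E'
from h import *
s=env.state(); print(s["t"],s["eef_pos"],s["tcp_rot"],s["ft_force"])
c=cal("wrist"); print(proj("wrist",[517,-260,27],c),proj("wrist",[515,-360,27],c))
im=env.read_camera("wrist"); cv2.imwrite("pics/w1.png",im)
E
```

```text
1.2333 [ 519.51102023 -386.13135294  247.25257747] [-3.14087472e+00 -8.70563032e-04  1.56895642e+00] [ 1.00564821  0.27201629 -0.56587482]
[308.84158441  90.36327886] [307.38186097 183.94399048]
```

View pics/w1.png

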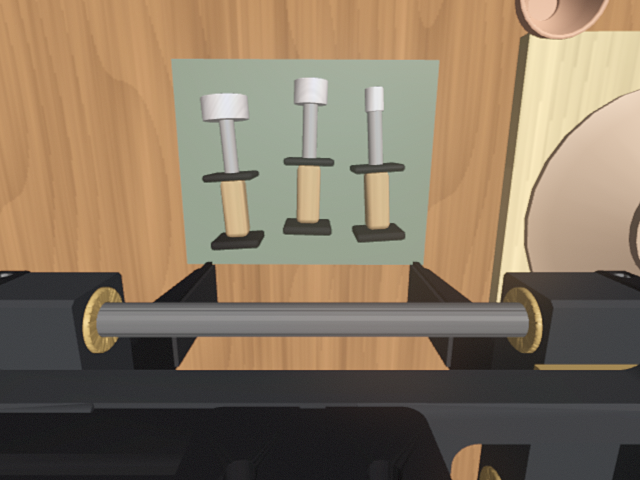

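Drift36 is the middle one: head at (311,90), handle from about (309,168) to (308,218).

```bash
python3 - <<'E'
from h import *
c=cal("wrist")
im=cv2.imread("pics/w1.png"); h=cv2.cvtColor(im,cv2.COLOR_BGR2HSV)
m=((h[...,0]>10)&(h[...,0]<28)&(h[...,1]>60)).astype(np.uint8)*255
m[:, :290]=0; m[:,330:]=0; m[:150]=0; m[240:]=0
cs=max(cv2.findContours(m,0,2)[0],key=cv2.contourArea); r=cv2.minAreaRect(cs); b=cv2.boxPoints(r); print(r,b)
P=np.array([onz("wrist",*p,40,c) for p in b]); print(P.round(1).tolist(),P.mean(0))
print("head",onz("wrist",311,85,40,c))
M=np.array([onz("wrist",*p,3,c)[:2] for p in [(173,60),(438,60),(425,264),(188,264)]]);print("mat",M.round(0).tolist(),M.mean(0))
E
```

```text
((307.8132629394531, 193.96485900878906), (22.620092391967773, 58.34150695800781), 1.1934894323349) [[295.89807 222.8937 ]
 [297.11328 164.56485]
 [319.72845 165.03601]
 [318.51324 223.36487]]
[[502.3, -401.6, 40.0], [504.3, -336.8, 40.0], [529.0, -337.3, 40.0], [527.9, -402.2, 40.0]] [ 515.86209982 -369.46533532   40.        ]
head [ 519.50454711 -255.6206098    40.        ]
mat [[365.0, -223.0], [661.0, -224.0], [664.0, -462.0], [363.0, -462.0]] [ 513.38214498 -342.88295111]
```

Request:
step_arm:
  plan:
    - [[17,-3.5,40,1.7,0.05],[17,-3.5,80,1.7,0.05],[17,-3.5,120,1.7,0.05],[17,-3.5,150,1.7,0.05],[17,-3.5,170,1.7,0.05],[17,-3.5,170,1.7,0.05],[17,-3.5,170,1.7,0.05]]

```text
t: 1.87
eef_pos: [516.8, -367.2, 78.0]
tcp_rot: [-3.141, -0.001, 1.542]
ft_force: [1.3, 0.2, 1.9]
opening: 0.571
grip_force: 0.0
```

```bash
python3 - <<'E'
from h import *
s=env.state(); print(s["t"],s["eef_pos"],s["tcp_rot"],s["ft_force"])
im=env.read_camera("wrist"); cv2.imwrite("pics/w2.png",im)
E
```

```text
1.8667 [ 516.7505622  -367.1784337    78.03107974] [-3.14065883e+00 -9.51589442e-04  1.54231809e+00] [1.25983748 0.18784312 1.85873682]
```

View pics/w2.png

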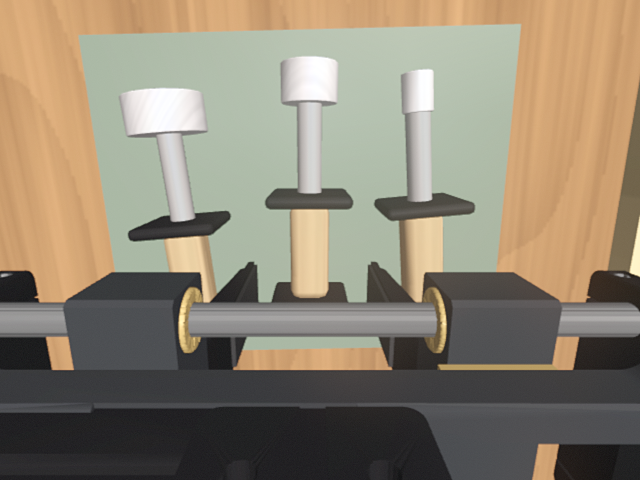

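Request:
step_arm:
  plan:
    - [[-2,-1,35,0,0.05],[-2,-1,60,0,0.05],[-2,-1,67,0,0.05],[-2,-1,67,0,0.05],[-2,-1,67,0,-1],[-2,-1,67,0,-1],[-2,-1,67,0,-1],[-2,-1,67,0,-1]]

```text
t: 2.58
eef_pos: [516.0, -370.7, 12.4]
tcp_rot: [3.14, 0.001, 1.541]
ft_force: [-0.1, -0.4, 0.1]
opening: 0.299
grip_force: 0.4
```

Request:
step_arm:
  plan:
    - [[0,0,0,0,-1],[0,0,-30,0,-1],[0,0,-60,0,-1],[0,0,-90,0,-1],[0,0,-120,0,-1],[0,0,-120,0,-1]]

```text
t: 3.08
eef_pos: [517.2, -371.8, 137.1]
tcp_rot: [3.135, 0.005, 1.541]
ft_force: [0.4, -1.8, -1.7]
opening: 0.266
grip_force: 30.0
```

```bash
python3 - <<'E'
from h import *
s=env.state(); print(s["t"],s["eef_pos"],s["tcp_rot"],s["ft_force"])
im=env.read_camera("wrist"); im2=env.read_camera("side"); cv2.imwrite("pics/w3.png",np.hstack([cv2.resize(im,(400,300)),cv2.resize(im2,(400,300))]))
cv2.imwrite("pics/w3f.png",im)
E
```

```text
3.0833 [ 517.23288474 -371.78383008  137.06858892] [3.1349867  0.00538314 1.54117875] [ 0.41607104 -1.83853758 -1.70861387]
```

View pics/w3.png

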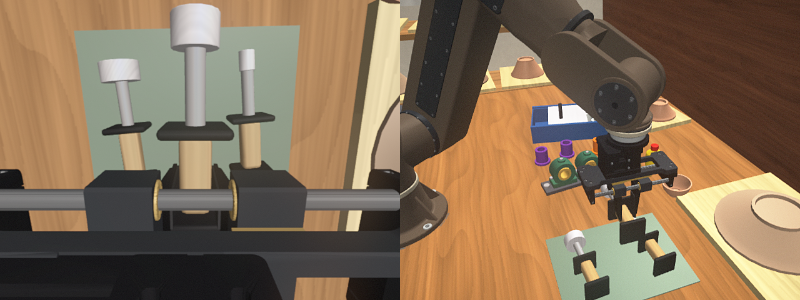

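Drift36 is held level between the fingers, with its head at the top centre of the wrist view. I'll go to bore 1 with a standoff.

Request:
step_arm:
  plan:
    - [[40,-8,0,-2,-1],[80,-16,0,-4,-1],[120,-24,0,-6,-1],[160,-32,20,-8,-1],[192,-38,50,-8.9,-1],[192,-38,85,-8.9,-1],[192,-38,100,-8.9,-1],[192,-38,100,-8.9,-1]]

```text
t: 3.85
eef_pos: [480.8, -175.4, 27.0]
tcp_rot: [-3.135, -0.004, 1.697]
ft_force: [-0.7, 0.5, -2.7]
opening: 0.268
grip_force: 30.0
```

```bash
cat >> h.py <<'E'
from scipy.spatial.transform import Rotation as Ro
def tool():
    s=env.state(); return np.array(s["eef_pos"]),Ro.from_euler("xyz",s["tcp_rot"]).as_matrix(),s
def delta(w,yaw=None):
    p,R,s=tool(); d=R.T@(np.array(w,float)-p); y=np.degrees(s["tcp_rot"][2])
    return d.round(1), None if yaw is None else round(y-yaw,2)
E
python3 - <<'E'
from h import *
p,R,s=tool(); print(s["t"],p,s["tcp_rot"],s["ft_force"],s["opening"])
c=cal("wrist")
for nm,q in [("grasp",[0,0,-19]),("frontplate top",[40,0,-19-27]),("head rear",[98,0,-19]),("head end",[121,0,-19]),("head end L",[121,-18,-19]),("head end R",[121,18,-19])]:
    print(nm,proj("wrist",p+R@np.array(q),c).round(0), proj("side",p+R@np.array(q)).round(0))
a=env.read_camera("wrist"); b=env.read_camera("side"); cv2.imwrite("pics/w4.png",np.hstack([a[:300,140:500],cv2.resize(b[200:320,180:340],(400,300))]))
cv2.imwrite("pics/w4f.png",a);cv2.imwrite("pics/s4f.png",b)
E
```

```text
3.85 [ 480.77187905 -175.40518329   27.01617735] [-3.13523124 -0.00445454  1.697489  ] [-0.6960608   0.47816101 -2.70636391] 0.26799046249789005
grasp [311. 278.] [295. 327.]
frontplate top [310. 209.] [285. 301.]
head rear [310.  73.] [273. 296.]
head end [310.  16.] [268. 289.]
head end L [269.  16.] [259. 292.]
head end R [352.  16.] [277. 287.]
```

View pics/w4.png

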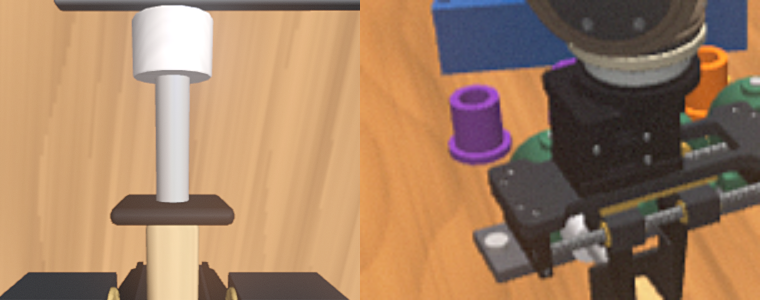

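Request:
step_arm:
  plan:
    - [[0,3,-10,0,-1],[0,3,-10,0,-1],[0,3,-10,0,-1],[0,3,-10,0,-1]]

```text
t: 4.28
eef_pos: [486.3, -177.3, 41.6]
tcp_rot: [3.14, 0.001, 1.696]
ft_force: [0.4, 0.3, -2.5]
opening: 0.272
grip_force: 30.0
```

```bash
python3 - <<'E'
from h import *
p,R,s=tool(); print(p,s["tcp_rot"],s["ft_force"])
ex=np.array([np.cos(np.radians(7.15)),np.sin(np.radians(7.15)),0]);ey=np.array([-ex[1],ex[0],0])
d=p-np.array([463.3,-7.7,0]); print("lat",d@ex,"along",d@ey, "axis z",p[2]+17.6)
E
```

```text
[ 486.27274278 -177.31022163   41.5898334 ] [3.14048276e+00 7.34120286e-04 1.69599542e+00] [ 0.39745221  0.27067279 -2.53795834]
lat 1.6831560499751619 along -171.1506388438095 axis z 59.18983340220643
```

Request:
step_arm:
  plan:
    - [[0,-2.5,4.5,0,-1],[0,-2.5,4.5,0,-1],[7,-2.5,4.5,0,-1],[14,-2.5,4.5,0,-1],[20,-2.5,4.5,0,-1],[20,-2.5,4.5,0,-1],[20,-2.5,4.5,0,-1]]

```text
t: 4.87
eef_pos: [481.2, -156.8, 36.6]
tcp_rot: [3.141, 0.0, 1.697]
ft_force: [-0.6, 0.1, -2.4]
opening: 0.265
grip_force: 30.0
```

```bash
cat >> h.py <<'E'
ex=np.array([np.cos(np.radians(7.15)),np.sin(np.radians(7.15)),0]);ey=np.array([-ex[1],ex[0],0]);C=np.array([547.6,2.9,0])
def beam(p): d=p-C; return np.array([d@ex,d@ey,p[2]]).round(1)
E
python3 - <<'E'
from h import *
p,R,s=tool(); print(beam(p),s["tcp_rot"],s["ft_force"])
a=env.read_camera("scene"); cv2.imwrite("pics/sc5.png",cv2.resize(a[170:290,220:380],(800,600),interpolation=cv2.INTER_CUBIC))
E
```

```text
[ -85.7 -150.2   36.6] [3.14143304e+00 9.69472671e-05 1.69749845e+00] [-0.6167356   0.1056344  -2.39420666]
```

View pics/sc5.png

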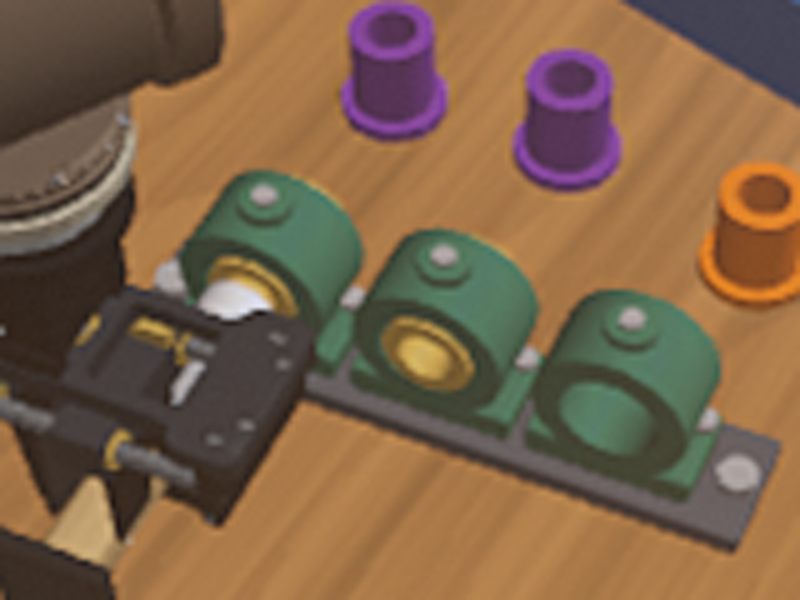

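The head sits just in front of bore 1 and looks concentric with the bronze ring. Pushing slowly.

Request:
step_arm:
  plan:
    - [[4,0.5,0,0,-1],[8,0.5,0,0,-1],[12,0.5,0,0,-1],[16,0.5,0,0,-1],[20,0.5,0,0,-1],[24,0.5,0,0,-1],[27,0.5,0,0,-1],[27,0.5,0,0,-1]]

```text
t: 5.58
eef_pos: [478.6, -130.3, 36.8]
tcp_rot: [3.141, 0.001, 1.697]
ft_force: [0.7, -1.7, -1.8]
opening: 0.27
grip_force: 30.0
```

```bash
python3 - <<'E'
from h import *
p,R,s=tool(); print(beam(p),s["tcp_rot"],s["ft_force"],s["moment"])
E
```

```text
[ -85.1 -123.6   36.8] [3.14072220e+00 6.53267185e-04 1.69682855e+00] [ 0.66899066 -1.71208543 -1.82170481] [-0.35981168 -0.12796117  0.06854983]
```

Request:
step_arm:
  plan:
    - [[4,0,0,0,-1],[8,0,0,0,-1],[12,0,0,0,-1],[16,0,0,0,-1],[20,0,0,0,-1],[24,0,0,0,-1],[28,0,0,0,-1],[28,0,0,0,-1]]

```text
t: 6.25
eef_pos: [474.5, -101.9, 36.5]
tcp_rot: [-3.141, -0.0, 1.697]
ft_force: [0.8, 0.2, -2.0]
opening: 0.269
grip_force: 30.0
```

```bash
python3 - <<'E'
from h import *
p,R,s=tool(); print(beam(p),s["tcp_rot"],s["ft_force"],s["moment"])
a=env.read_camera("scene"); b=env.read_camera("side");cv2.imwrite("pics/sc6.png",np.hstack([cv2.resize(a[150:290,230:390],(400,350)),cv2.resize(b[200:330,200:350],(400,350))]))
E
```

```text
[-85.6 -94.9  36.5] [-3.14121620e+00 -3.01863929e-04  1.69704201e+00] [ 0.76631443  0.24640789 -1.991067  ] [-0.04167057  0.00182255 -0.04200525]
```

View pics/sc6.png

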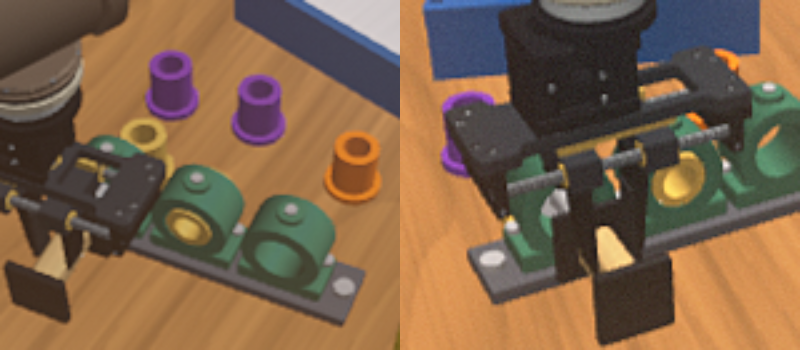

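Bush 1 is out and standing on its flange behind the beam, upper left of the first block. On to bore 2.

Request:
step_arm:
  plan:
    - [[-20,0,0,0,-1],[-45,0,0,0,-1],[-66,0,0,0,-1],[-66,0,0,0,-1],[-66,30,0,0,-1],[-66,60,0,0,-1],[-66,85,0,0,-1],[-66,85,0,0,-1]]

```text
t: 7.02
eef_pos: [571.4, -157.2, 36.6]
tcp_rot: [3.138, 0.001, 1.697]
ft_force: [-1.1, 0.6, -1.6]
opening: 0.263
grip_force: 30.0
```

Request:
step_arm:
  plan:
    - [[0,0,0,0,-1],[0,0,0,0,-1]]

```text
t: 7.18
eef_pos: [566.4, -157.1, 36.1]
tcp_rot: [-3.14, -0.001, 1.697]
ft_force: [0.0, -0.8, -3.1]
opening: 0.265
grip_force: 30.0
```

```bash
python3 - <<'E'
from h import *
p,R,s=tool(); print(beam(p),s["tcp_rot"],s["ft_force"],s["opening"])
c=cal("wrist"); print(proj("wrist",p+R@np.array([98,0,-19]),c))
a=env.read_camera("wrist"); h=cv2.cvtColor(a,cv2.COLOR_BGR2HSV); r=h[60]; m=np.where((r[:,2]>150)&(r[:,1]<40))[0]; print("head cols row60",m.min(),m.max()); 
E
```

```text
[  -1.2 -161.1   36.1] [-3.14029629e+00 -7.19997351e-04  1.69673381e+00] [ 0.01922305 -0.79611719 -3.07495725] 0.2648059301904799
[310.4830356   72.68546382]
head cols row60 281 345
```

Request:
step_arm:
  plan:
    - [[8,0,0,0,-1],[14,0,0,0,-1],[18,0,0,0,-1],[22,0,0,0,-1],[26,0,0,0,-1],[30,0,0,0,-1],[34,0,0,0,-1],[38,0,0,0,-1]]

```text
t: 7.9
eef_pos: [567.5, -125.8, 40.1]
tcp_rot: [3.13, 0.011, 1.698]
ft_force: [2.8, -45.0, 21.0]
opening: 0.259
grip_force: 30.6
```

Request:
step_arm:
  plan:
    - [[4,0,0,0,-1],[8,0,0,0,-1],[12,0,0,0,-1],[16,0,0,0,-1],[20,0,0,0,-1],[24,0,0,0,-1],[28,0,0,0,-1],[28,0,0,0,-1]]

```text
t: 8.57
eef_pos: [570.4, -104.1, 44.3]
tcp_rot: [3.115, 0.023, 1.698]
ft_force: [9.7, -72.1, 39.3]
opening: 0.002
grip_force: 51.0
```

```bash
python3 - <<'E'
from h import *
p,R,s=tool(); print(beam(p),s["tcp_rot"],s["ft_force"],s["opening"])
a=env.read_camera("scene"); b=env.read_camera("side");cv2.imwrite("pics/sc7.png",np.hstack([cv2.resize(a[150:290,230:390],(400,350)),cv2.resize(b[200:330,200:350],(400,350))]))
E
```

```text
[   9.3 -109.    44.3] [3.11531797 0.02264984 1.6984462 ] [  9.69103292 -72.09497664  39.29070574] 0.0016289189474031442
```

View pics/sc7.png

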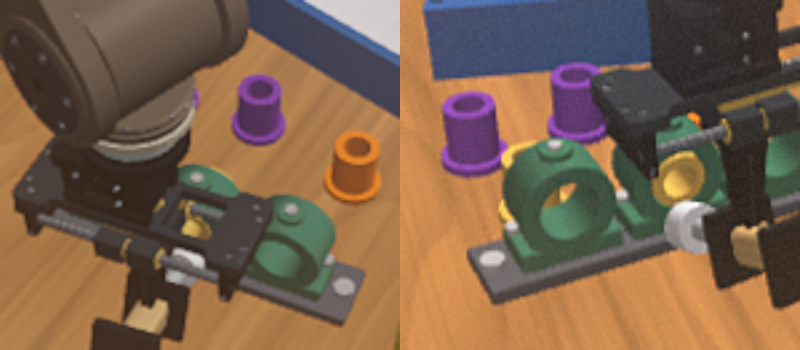

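The grip slackened. The fingers are now shut above the dropped drift and pressing its front plate, with the head against block 2. Backing off and up to look.

Request:
step_arm:
  plan:
    - [[-20,0,0,0,-1],[-28,0,0,0,-1],[-32,0,-5,0,-1],[-32,0,-30,0,-1],[-32,0,-60,0,-1],[-32,0,-95,0,-1],[-32,0,-130,0,-1],[-32,0,-160,0,-1]]

```text
t: 9.33
eef_pos: [562.8, -122.7, 199.0]
tcp_rot: [3.141, -0.0, 1.697]
ft_force: [0.0, -0.5, 0.7]
opening: 0.007
grip_force: 0.0
```

Request:
step_arm:
  plan:
    - [[-30,0,-20,0,0],[-60,0,-20,0,0],[-60,0,-20,0,0],[-60,0,-20,0,0]]

```text
t: 9.67
eef_pos: [570.3, -183.3, 216.5]
tcp_rot: [-3.141, -0.0, 1.695]
ft_force: [-0.7, 0.1, -0.4]
opening: 0.23
grip_force: 0.0
```

```bash
python3 - <<'E'
from h import *
p,R,s=tool(); print(s["t"],p,beam(p),s["tcp_rot"],s["ft_force"],s["opening"])
w=env.read_camera("wrist"); b=env.read_camera("side");cv2.imwrite("pics/8.png",np.hstack([cv2.resize(w,(480,360))[:,:],cv2.resize(b[190:370,190:350],(320,360))]))
cv2.imwrite("pics/w8f.png",w);cv2.imwrite("pics/sd8f.png",b);cv2.imwrite("pics/sc8f.png",env.read_camera("scene"))
import pickle; pickle.dump(cal("wrist"),open("c8.pkl","wb"))
E
```

```text
9.6667 [ 570.32422812 -183.34062309  216.49901627] [  -0.6 -187.6  216.5] [-3.14130436e+00 -4.47878705e-04  1.69549297e+00] [-0.65504698  0.11013586 -0.37495251] 0.23018178298286301
```

View pics/8.png

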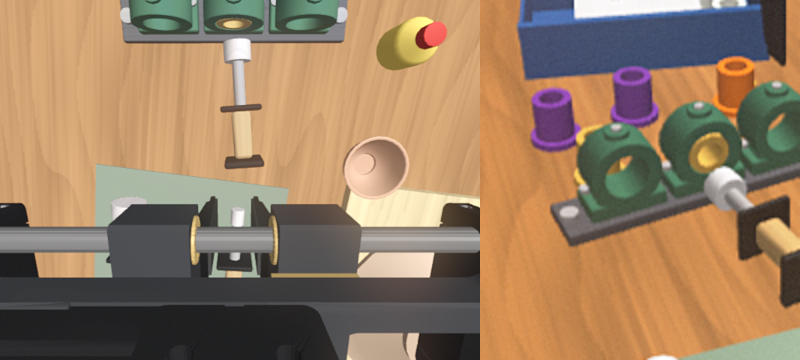

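The drift lies in front of bore 2 with its head on the beam flat: head at wrist (316,67), handle at (324,182). Bush 2 is still seated. I'll measure the handle and regrasp it.

```bash
python3 - <<'E'
from h import *; import pickle
c=pickle.load(open("c8.pkl","rb")); im=cv2.imread("pics/w8f.png")
# handle vs wood background similar; use plates (dark) instead
g=im.max(2); m=(g<75).astype(np.uint8)*255; m[:120]=0;m[235:]=0;m[:,:280]=0;m[:,370:]=0
for k in sorted(cv2.findContours(m,0,2)[0],key=cv2.contourArea)[-3:]:
    r=cv2.minAreaRect(k); x,y,w,h=cv2.boundingRect(k); print(cv2.contourArea(k),r,(x,y,w,h))
    print(onz("wrist",x+w/2,y,54,c).round(1),onz("wrist",r[0][0],r[0][1],45,c).round(1))
print("head",onz("wrist",316,67,35,c).round(1))
cv2.imwrite("pics/9.png",cv2.resize(im[40:240,240:400],(640,800))[:600])
E
```

```text
head [556.8 -41.4  35. ]
```

```bash
python3 - <<'E'
from h import *; import pickle
c=pickle.load(open("c8.pkl","rb")); im=cv2.imread("pics/w8f.png")
g=im.max(2); print(g[130:235:3,312].tolist()); 
m=(g<110).astype(np.uint8)*255; m[:120]=0;m[235:]=0;m[:,:275]=0;m[:,375:]=0
for k in sorted(cv2.findContours(m,0,2)[0],key=cv2.contourArea)[-4:]:
    if cv2.contourArea(k)<30: continue
    x,y,w,h=cv2.boundingRect(k); r=cv2.minAreaRect(k); print(cv2.contourArea(k),(x,y,w,h),r)
    print(onz("wrist",r[0][0],r[0][1],45,c).round(1))
E
```

```text
[148, 158, 172, 171, 100, 100, 111, 215, 211, 208, 206, 203, 200, 197, 191, 185, 178, 172, 162, 156, 150, 145, 141, 148, 159, 161, 110, 88, 86, 95, 97, 84, 219, 214, 212]
317.5 (294, 139, 54, 11) ((320.54998779296875, 143.64999389648438), (7.209470272064209, 53.3040657043457), 85.60128784179688)
[ 570.4 -111.7   45. ]
626.5 (300, 206, 52, 19) ((325.1502990722656, 215.22073364257812), (15.641111373901367, 51.3018684387207), 85.8150863647461)
[ 584.4 -181.6   45. ]
```

Request:
step_arm:
  plan:
    - [[20,6,35,-4,0.05],[35,11.7,70,-4,0.05],[35,11.7,110,-4,0.05],[35,11.7,140,-4,0.05],[35,11.7,160,-4,0.05],[35,11.7,160,-4,0.05],[35,11.7,160,-4,0.05]]

```text
t: 10.4
eef_pos: [577.5, -146.2, 56.1]
tcp_rot: [-3.14, -0.001, 1.767]
ft_force: [1.0, -0.3, 0.6]
opening: 0.526
grip_force: 0.0
```

```bash
python3 - <<'E'
from h import *
p,R,s=tool(); print(s["t"],p,beam(p),s["tcp_rot"],s["opening"])
im=env.read_camera("wrist"); g=im.max(2); h=cv2.cvtColor(im,cv2.COLOR_BGR2HSV)
m=((h[...,1]<50)&(h[...,2]>170)).astype(np.uint8)*255; m[:,:230]=0;m[:,400:]=0;m[260:]=0
for k in cv2.findContours(m,0,2)[0]:
    if cv2.contourArea(k)>150: print("bright",cv2.boundingRect(k),cv2.contourArea(k))
m=(g<110).astype(np.uint8)*255; m[:,:200]=0;m[:,420:]=0;m[300:]=0;m[:100]=0
for k in cv2.findContours(m,0,2)[0]:
    if cv2.contourArea(k)>150: print("dark",cv2.boundingRect(k),cv2.minAreaRect(k))
for q in ([0,0,20],[40,0,7],[98,0,30],[121,0,30]): print(q,proj("wrist",p+R@np.array(q,float)).round(0))
cv2.imwrite("pics/w10.png",im)
E
```

```text
10.4 [ 577.52640363 -146.19582155   56.13736298] [  11.1 -151.7   56.1] [-3.13990206e+00 -1.19946093e-03  1.76719116e+00] 0.525632247377227
bright (302, 96, 23, 100) 2119.0
bright (284, 45, 60, 53) 2702.5
dark (363, 262, 44, 38) ((384.5, 280.5), (37.0, 43.0), 90.0)
dark (218, 262, 44, 38) ((239.5, 280.5), (37.0, 43.0), 90.0)
dark (264, 190, 94, 23) ((310.5, 201.0), (22.0, 93.0), 90.0)
[0, 0, 20] [310. 254.]
[40, 0, 7] [310. 193.]
[98, 0, 30] [310.  89.]
[121, 0, 30] [310.  46.]
```

View pics/w10.png

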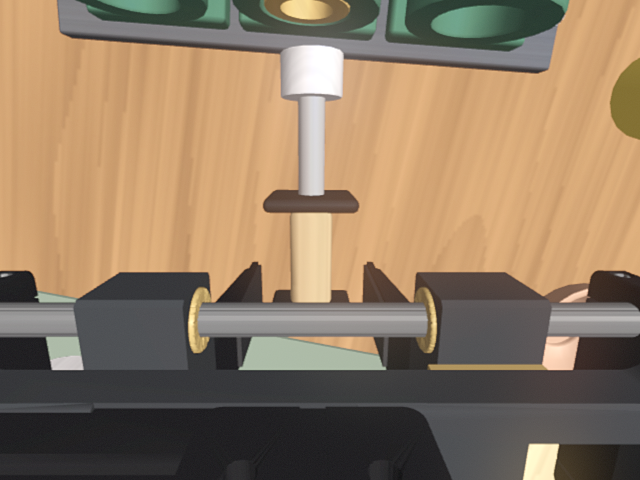

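The drift is centred and parallel between the fingers, with the head at (312,72) against the beam edge. Down, grip, lift.

Request:
step_arm:
  plan:
    - [[0,0,25,0,0.05],[0,0,42,0,0.05],[0,0,47.5,0,0.05],[0,0,47.5,0,0.05],[0,0,47.5,0,-1],[0,0,47.5,0,-1],[0,0,47.5,0,-1],[0,0,47.5,0,-1]]

```text
t: 11.12
eef_pos: [578.3, -147.3, 10.0]
tcp_rot: [3.14, 0.001, 1.766]
ft_force: [-3.8, -1.6, 2.9]
opening: 0.298
grip_force: 2.6
```

Request:
step_arm:
  plan:
    - [[0,0,0,0,-1],[0,0,0,0,-1],[-8,0,-10,0,-1],[-16,0,-20,0,-1],[-16,0,-28,4,-1],[-16,0,-28,4,-1],[-16,0,-28,4,-1],[-16,0,-28,4,-1]]

```text
t: 11.78
eef_pos: [580.6, -162.6, 36.5]
tcp_rot: [-3.141, -0.0, 1.698]
ft_force: [0.9, -0.1, -2.6]
opening: 0.268
grip_force: 30.0
```

```bash
cat > chk.py <<'E'
from h import *
p,R,s=tool(); print(s["t"],"beam",beam(p),"yaw",np.degrees(s["tcp_rot"][2]),s["tcp_rot"],s["ft_force"],s["opening"],s["grip_force"])
im=env.read_camera("wrist"); h=cv2.cvtColor(im,cv2.COLOR_BGR2HSV)
m=((h[...,1]<50)&(h[...,2]>150)).astype(np.uint8)*255; m[:,:230]=0;m[:,400:]=0;m[260:]=0
for k in cv2.findContours(m,0,2)[0]:
    if cv2.contourArea(k)>150: print("bright",cv2.boundingRect(k),cv2.contourArea(k))
for q in ([98,0,-19],[121,0,-19]): print(q,proj("wrist",p+R@np.array(q,float)).round(0))
for r in (30,60,120,180):
    k=np.where(m[r]>0)[0]; print(r,(k.min(),k.max()) if len(k) else None)
E
python3 chk.py
```

```text
11.7833 beam [  12.1 -168.3   36.5] yaw 97.31012385838868 [-3.14092958e+00 -4.42369478e-04  1.69838206e+00] [ 0.8636125  -0.1149766  -2.55912618] 0.2683802216111177 29.998944103717804
bright (298, 77, 33, 128) 3689.0
bright (274, 9, 80, 73) 4833.5
[98, 0, -19] [310.  73.]
[121, 0, -19] [310.  16.]
30 (np.int64(275), np.int64(352))
60 (np.int64(275), np.int64(352))
120 (np.int64(299), np.int64(329))
180 (np.int64(300), np.int64(328))
```

Request:
step_arm:
  plan:
    - [[0,-13.5,0,0.15,-1],[0,-13.5,0,0.15,-1],[0,-13.5,0,0.15,-1],[0,-13.5,0,0.15,-1],[6,-13.5,0,0.15,-1],[12,-13.5,0,0.15,-1],[18,-13.5,0,0.15,-1],[18,-13.5,0,0.15,-1]]

```text
t: 12.5
eef_pos: [565.1, -145.3, 37.0]
tcp_rot: [-3.141, -0.0, 1.695]
ft_force: [0.1, -0.1, -3.4]
opening: 0.266
grip_force: 30.0
```

```bash
python3 chk.py | head -1; python3 - <<'E'
from h import *
b=env.read_camera("side"); cv2.imwrite("pics/s11.png",b); cv2.imwrite("pics/sc11.png",env.read_camera("scene"))
# bush2 bronze ring & head visible in side view
h=cv2.cvtColor(b,cv2.COLOR_BGR2HSV); m=((h[...,0]>15)&(h[...,0]<32)&(h[...,1]>120)&(h[...,2]>120)).astype(np.uint8)*255
for k in cv2.findContours(m[230:320,220:350],0,2)[0]:
    if cv2.contourArea(k)>15: print(np.array(cv2.boundingRect(k))+[220,230,0,0],cv2.contourArea(k))
E
```

```text
12.5 beam [  -1.  -149.2   37. ] yaw 97.11208554257985 [-3.14127129e+00 -3.54956723e-04  1.69492564e+00] [ 0.13984918 -0.09394799 -3.40343361] 0.2663981907952714 29.999053180217743
[332 292   8  13] 15.5
[237 272   6  11] 23.5
[254 271  11   6] 18.0
[238 252  14  13] 45.5
[321 251  29  10] 27.0
```

Request:
step_arm:
  plan:
    - [[4,-0.5,0,0,-1],[7,-0.5,0,0,-1],[10,-0.5,0,0,-1],[13,-0.5,0,0,-1],[15,-0.5,0,0,-1]]

```text
t: 13.07
eef_pos: [563.2, -132.0, 37.2]
tcp_rot: [3.141, 0.001, 1.694]
ft_force: [1.4, -4.3, -2.0]
opening: 0.267
grip_force: 30.0
```

```bash
python3 chk.py
```

```text
13.0667 beam [  -1.3 -135.8   37.2] yaw 97.07134213478349 [3.14092463e+00 8.72048423e-04 1.69421453e+00] [ 1.43137947 -4.31630507 -1.98305249] 0.2671679463099905 30.00123381614685
bright (298, 78, 35, 127) 3694.0
bright (273, 17, 80, 64) 4350.5
[98, 0, -19] [311.  73.]
[121, 0, -19] [311.  17.]
30 (np.int64(275), np.int64(352))
60 (np.int64(274), np.int64(357))
120 (np.int64(298), np.int64(328))
180 (np.int64(299), np.int64(327))
```

Force is low, so the bush is moving. I'll finish the stroke.

Request:
step_arm:
  plan:
    - [[4,0,0,0,-1],[8,0,0,0,-1],[12,0,0,0,-1],[16,0,0,0,-1],[20,0,0,0,-1],[24,0,0,0,-1],[28,0,0,0,-1]]

```text
t: 13.7
eef_pos: [559.3, -103.5, 37.0]
tcp_rot: [-3.141, -0.001, 1.694]
ft_force: [0.2, 0.1, -2.4]
opening: 0.268
grip_force: 30.0
```

Request:
step_arm:
  plan:
    - [[4,0,0,0,-1],[8,0,0,0,-1],[12,0,0,0,-1],[12,0,0,0,-1],[12,0,0,0,-1]]

```text
t: 14.12
eef_pos: [558.1, -91.9, 37.0]
tcp_rot: [3.142, -0.0, 1.694]
ft_force: [0.5, -0.8, -1.7]
opening: 0.266
grip_force: 30.0
```

```bash
python3 chk.py; python3 - <<'E'
from h import *
for n in("side","scene"):
    b=env.read_camera(n); cv2.imwrite(f"pics/{n}12.png",b)
    h=cv2.cvtColor(b,cv2.COLOR_BGR2HSV); m=((h[...,0]>18)&(h[...,0]<30)&(h[...,1]>110)&(h[...,2]>110)).astype(np.uint8)*255
    y0,y1,x0,x1=(200,330,200,350) if n=="side" else (140,280,230,390)
    for k in cv2.findContours(m[y0:y1,x0:x1],0,2)[0]:
        if cv2.contourArea(k)>15: print(n,np.array(cv2.boundingRect(k))+[x0,y0,0,0],cv2.contourArea(k))
E
```

```text
14.1167 beam [ -1.4 -95.4  37. ] yaw 97.0745737325132 [ 3.14154599e+00 -1.52078492e-05  1.69427093e+00] [ 0.50677739 -0.81865376 -1.72989802] 0.2659313148205982 29.99891370534897
bright (298, 126, 102, 79) 3016.0
bright (230, 120, 65, 25) 594.5
bright (297, 40, 30, 33) 753.0
[98, 0, -19] [310.  72.]
[121, 0, -19] [310.  16.]
30 (np.int64(393), np.int64(393))
60 (np.int64(230), np.int64(393))
120 (np.int64(233), np.int64(233))
180 (np.int64(298), np.int64(328))
side [319 274  10  13] 45.5
side [237 273   6   9] 17.5
side [238 253  13  11] 33.5
side [307 235  28  10] 24.5
scene [301 227  11   9] 19.0
scene [311 208  21  18] 179.0
```

Request:
step_arm:
  plan:
    - [[-25,0,0,0,-1],[-60,0,0,0,-1],[-95,-10,-30,2,-1],[-130,-22,-65,4,-1],[-165,-35,-95,6,-1],[-200,-50,-95,8,-1],[-235,-65,-95,8.8,-1],[-265,-77,-95,8.8,-1]]

```text
t: 14.93
eef_pos: [513.8, -365.9, 133.5]
tcp_rot: [3.14, 0.001, 1.539]
ft_force: [1.0, 0.3, -2.6]
opening: 0.269
grip_force: 30.0
```

Request:
step_arm:
  plan:
    - [[0,0,0,0,-1],[0,0,0,0,-1],[0,0,0,0,-1]]

```text
t: 15.18
eef_pos: [514.0, -363.6, 131.7]
tcp_rot: [-3.141, -0.001, 1.539]
ft_force: [-0.6, 0.4, -2.7]
opening: 0.266
grip_force: 30.0
```

```bash
python3 chk.py|head -1; python3 - <<'E'
from h import *
p,R,s=tool();print(p,delta([515,-367,12.3],88.3))
cv2.imwrite("pics/w13.png",env.read_camera("wrist"))
E
```

```text
15.1833 beam [ -78.9 -359.5  131.7] yaw 88.19656099028214 [-3.14112883e+00 -7.45263183e-04  1.53932038e+00] [-0.63900277  0.40380914 -2.7095657 ] 0.266057379318852 29.998852908611298
[ 514.38104065 -363.00880942  131.76475844] (array([ -4.1,   0.8, 119.5]), np.float64(-0.04))
```

Request:
step_arm:
  plan:
    - [[-4,1,40,0,-1],[-4,1,80,0,-1],[-4,1,108,0,-1],[-4,1,119,0,-1],[-4,1,119,0,-1],[-4,1,119,0,-1],[-4,1,119,0,0],[-4,1,119,0,0]]

```text
t: 15.95
eef_pos: [516.1, -367.8, 14.2]
tcp_rot: [3.14, 0.001, 1.541]
ft_force: [-0.4, -0.4, -0.3]
opening: 0.357
grip_force: 0.0
```

Request:
step_arm:
  plan:
    - [[0,0,0,0,0],[0,0,0,0,0],[0,0,-35,0,0],[0,0,-75,0,0],[0,0,-115,0,0],[30,5,-155,0,0],[70,10,-195,0,0],[110,15,-235,0,0]]

```text
t: 16.62
eef_pos: [529.1, -284.7, 222.7]
tcp_rot: [3.14, 0.001, 1.539]
ft_force: [0.2, -0.5, -0.5]
opening: 0.5
grip_force: 0.0
```

Request:
step_arm:
  plan:
    - [[40,3,0,-1,0.5],[80,6,0,-2,0.5],[120,9,0,-2,0.5],[160,12,0,-2,0.5],[200,15,0,-2,0.5],[240,15,0,-2,0.5],[240,15,0,-2,0.5],[240,15,0,-2,0.5]]

```text
t: 17.28
eef_pos: [551.7, -44.1, 221.1]
tcp_rot: [3.141, 0.0, 1.579]
ft_force: [-0.5, -1.0, -0.0]
opening: 0.753
grip_force: 0.0
```

```bash
python3 - <<'E'
from h import *; import pickle
p,R,s=tool();print(s["t"],p,s["tcp_rot"],s["opening"])
im=env.read_camera("wrist");cv2.imwrite("pics/w14.png",im); pickle.dump(cal("wrist"),open("c14.pkl","wb"))
sc=env.read_camera("scene"); sd=env.read_camera("side"); cv2.imwrite("pics/sc14.png",sc)
cv2.imwrite("pics/14.png",np.vstack([np.hstack([cv2.resize(sc[250:480,60:320],(380,260)),cv2.resize(sd[150:330,180:420],(380,260))]),cv2.resize(im[:300],(760,330))]))
E
```

```text
17.2833 [551.68814198 -44.10529543 221.09073152] [3.14077036e+00 2.03488304e-04 1.57862937e+00] 0.7534338969795147
```

View pics/14.png

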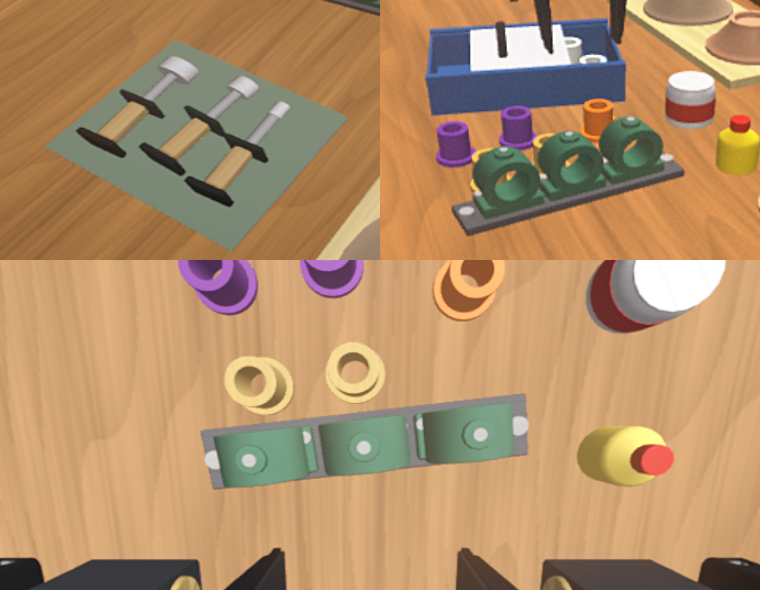

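Drift36 is back on the mat. Both bushes stand upright behind the beam, with their tops near wrist (210,109) and (300,97). I'll measure them, then look at the tray from above.

```bash
python3 - <<'E'
from h import *; import pickle
c=pickle.load(open("c14.pkl","rb")); im=cv2.imread("pics/w14.png"); h=cv2.cvtColor(im,cv2.COLOR_BGR2HSV)
print(h[109,195:230:6].tolist(),h[60,250].tolist())
m=((h[...,0]>18)&(h[...,0]<32)&(h[...,1]>90)).astype(np.uint8)*255; m[150:]=0;m[:,:170]=0;m[:,345:]=0;m[:65]=0
g=cv2.GaussianBlur(im,(3,3),0)[...,0]
for k in cv2.findContours(m,0,2)[0]:
    if cv2.contourArea(k)>200: print(cv2.boundingRect(k),cv2.contourArea(k))
for u,v in [(210.5,109),(299.8,97)]: print("top",onz("wrist",u,v,52,c).round(1))
for u,v in [(222,117),(299,104)]: print("flange",onz("wrist",u,v,8,c).round(1))
E
```

```text
[[21, 101, 251], [19, 125, 169], [19, 128, 152], [15, 117, 201], [15, 120, 187], [22, 102, 243]] [15, 112, 216]
(189, 87, 58, 54) 2354.5
(274, 75, 51, 55) 2109.5
top [455.4  55.5  52. ]
top [540.4  66.9  52. ]
flange [455.6  51.8   8. ]
flange [538.2  65.6   8. ]
```

Request:
step_arm:
  plan:
    - [[40,0,-30,0,0.5],[80,0,-60,0,0.5],[120,5,-80,0,0.5],[160,10,-80,0,0.5],[200,15,-80,0,0.5],[240,20,-80,0,0.5],[280,25,-80,0,0.5],[320,30,-80,0,0.5]]

```text
t: 18.1
eef_pos: [579.6, 263.7, 300.7]
tcp_rot: [3.141, 0.0, 1.573]
ft_force: [0.5, -1.1, 0.1]
opening: 0.752
grip_force: 0.0
```

Request:
step_arm:
  plan:
    - [[40,0,0,0,0.5],[90,0,0,0,0.5],[110,0,0,0,0.5],[110,0,0,0,0.5],[110,0,0,0,0.5],[110,0,0,0,0.5]]

```text
t: 18.6
eef_pos: [579.2, 371.7, 300.3]
tcp_rot: [-3.141, 0.0, 1.574]
ft_force: [-0.3, -0.4, 0.1]
opening: 0.749
grip_force: 0.0
```

```bash
python3 - <<'E'
from h import *; import pickle
p,R,s=tool();print(s["t"],p,s["tcp_rot"])
c=cal("wrist"); pickle.dump(c,open("c15.pkl","wb"))
im=env.read_camera("wrist");cv2.imwrite("pics/w15.png",im)
E
```

```text
18.6 [579.17529039 371.74747852 300.29872757] [-3.14134635e+00  4.96121884e-04  1.57371989e+00]
```

View pics/w15.png

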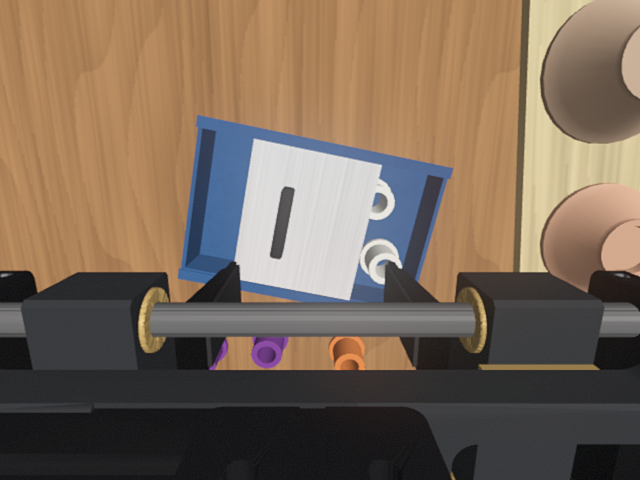

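Seen from above, the tray's top corners are at (199,116), (452,170) and (180,279). The rib runs from (288,187) to (276,259), and the cover's left edge starts at (255,139).

```bash
python3 - <<'E'
from h import *; import pickle
c=pickle.load(open("c15.pkl","rb")); o=lambda u,v,z: onz("wrist",u,v,z,c)[:2]
TL,TR,BL=o(199,116,66),o(452,170,66),o(180,279,66); print(TL,TR,BL,np.linalg.norm(TR-TL),np.linalg.norm(BL-TL))
ctr=(TR+BL)/2; yaw=np.degrees(np.arctan2(*(TR-TL)[::-1])); yaw2=np.degrees(np.arctan2(*(TL-BL)[::-1]))-90; print("centre",ctr,yaw,yaw2)
a=np.radians((yaw*2+yaw2)/3); tx=np.array([np.cos(a),np.sin(a)]); ty=np.array([-tx[1],tx[0]])
im=cv2.imread("pics/w15.png"); m=(im.max(2)<70).astype(np.uint8)*255; m[:180]=0;m[265:]=0;m[:,:262]=0;m[:,300:]=0
k=max(cv2.findContours(m,0,2)[0],key=cv2.contourArea); r=cv2.minAreaRect(k); print(r)
rib=o(*r[0],103); print("rib",rib,[(rib-ctr)@tx,(rib-ctr)@ty])
for q in [(255,139),(382,163),(350,299)]: P=o(*q,71); print("cover corner",P,[(P-ctr)@tx,(P-ctr)@ty])
E
```

```text
[452.14420046 472.00560649] [743.23596974 412.98916026] [414.85158087 277.21545852] 297.0140721723423 198.32786295260158
centre [579.0437753  345.10230939] -11.460899674767324 -10.838142935485337
((271.7059020996094, 252.32357788085938), (8.246211051940918, 2.6678919792175293), 75.96376037597656)
rib [534.81937701 323.03525166] [np.float64(-39.06781849962168), np.float64(-30.273057315117285)]
cover corner [515.25568028 447.0208918 ] [np.float64(-82.45081566330065), np.float64(87.51103647074835)]
cover corner [660.20908142 420.89682608] [np.float64(64.81374498314601), np.float64(90.17646111471603)]
cover corner [628.13852781 253.2059556 ] [np.float64(66.08415906743014), np.float64(-80.54885774796728)]
```

```bash
python3 - <<'E'
from h import *; import pickle
c=pickle.load(open("c15.pkl","rb")); o=lambda u,v,z: onz("wrist",u,v,z,c)[:2]
ctr=np.array([579.0,345.1]); a=np.radians(-11.3); tx=np.array([np.cos(a),np.sin(a)]); ty=np.array([-tx[1],tx[0]])
im=cv2.imread("pics/w15.png"); g=im.max(2); m=(g<90).astype(np.uint8)*255; m[:175]=0;m[272:]=0;m[:,:258]=0;m[:,305:]=0
for k in cv2.findContours(m,0,2)[0]:
    if cv2.contourArea(k)>60: print(cv2.boundingRect(k),cv2.minAreaRect(k))
for q in [(288,190),(277,256),(282.5,222)]: P=o(*q,105); print(P,[(P-ctr)@tx,(P-ctr)@ty])
w=((g>150)&(im.min(2)>120)).astype(np.uint8); w[:,:225]=0; w[:,390:]=0
for u in (262,280,300): 
    k=np.where(w[:320,u])[0]; print(u,k.min(),k.max(),[ (o(u,v,71)-ctr)@ty for v in (k.min(),k.max())])
for v in (160,200,240):
    print(v,[ (int(np.where(w[v,:350])[0].min())), (o(np.where(w[v,:350])[0].min(),v,71)-ctr)@tx])
E
```

```text
(271, 187, 23, 71) ((281.66644287109375, 222.40118408203125), (11.289534568786621, 71.1968994140625), 10.491477012634277)
[554.12519718 393.31305085] [np.float64(-33.839757693119324), np.float64(42.404302697584036)]
[540.89369169 319.34205711] [np.float64(-32.320434919734396), np.float64(-32.725400557282676)]
[547.66998181 358.24687759] [np.float64(-33.29875506076008), np.float64(6.7530246186258)]
262 140 283 [np.float64(87.9545835606153), np.float64(-81.48027537802486)]
280 143 287 [np.float64(88.77979909080231), np.float64(-82.22663888797739)]
300 148 291 [np.float64(87.89402803974774), np.float64(-82.47906989833137)]
160 [250, np.float64(-84.29469232275494)]
200 [244, np.float64(-83.82830192744586)]
240 [237, np.float64(-84.51987099030974)]
```

Request:
step_arm:
  plan:
    - [[-8,-16,40,6,-0.1],[-15.7,-32,80,11.5,-0.1],[-15.7,-32,120,11.5,-0.1],[-15.7,-32,160,11.5,-0.1],[-15.7,-32,180,11.5,-0.1],[-15.7,-32,180,11.5,-0.1],[-15.7,-32,180,11.5,-0.1]]

```text
t: 19.23
eef_pos: [547.2, 356.1, 120.9]
tcp_rot: [-3.141, 0.001, 1.373]
ft_force: [0.6, -0.8, 1.8]
opening: 0.45
grip_force: 0.0
```

```bash
python3 - <<'E'
from h import *
p,R,s=tool();print(s["t"],p,np.degrees(s["tcp_rot"][2]),s["opening"])
c=cal("wrist"); im=env.read_camera("wrist");cv2.imwrite("pics/w16.png",im)
g=im.max(2); m=(g<90).astype(np.uint8)*255; m[:100]=0; m[:,:250]=0;m[:,375:]=0; m[300:]=0
for k in cv2.findContours(m,0,2)[0]:
    if cv2.contourArea(k)>150: print(cv2.boundingRect(k),cv2.minAreaRect(k))
print("rib top expected at grasp", proj("wrist",p+R@np.array([0,0,p[2]-105]),c),proj("wrist",p+R@np.array([40,0,p[2]-105]),c))
E
```

```text
19.2333 [547.18723538 356.10926158 120.86232864] 78.650130224086 0.45047582243865353
(356, 262, 19, 38) ((365.0, 280.5), (37.0, 18.0), 90.0)
(250, 262, 19, 38) ((259.0, 280.5), (37.0, 18.0), 90.0)
(298, 191, 21, 109) ((308.0, 245.0), (108.0, 20.0), 90.0)
rib top expected at grasp [310.49454499 258.38135864] [310.46285365 192.63739721]
```

Request:
step_arm:
  plan:
    - [[0,-1.5,25,0,-0.1],[0,-1.5,41,0,-0.1],[0,-1.5,41,0,-0.1],[0,-1.5,41,0,-1],[0,-1.5,41,0,-1],[0,-1.5,41,0,-1],[0,-1.5,41,0,-1],[0,-1.5,41,0,-1]]

```text
t: 19.95
eef_pos: [545.4, 357.8, 80.5]
tcp_rot: [3.14, -0.001, 1.374]
ft_force: [-0.7, 0.3, 0.0]
opening: 0.155
grip_force: 0.0
```

Request:
step_arm:
  plan:
    - [[0,15,0,0,-1],[0,30,0,0,-1],[0,45,0,0,-1],[0,60,0,0,-1],[0,72,0,0,-1],[0,79,0,0,-1],[0,79,0,0,-1],[0,79,0,0,-1]]

```text
t: 20.62
eef_pos: [622.3, 342.2, 79.5]
tcp_rot: [-3.141, 0.0, 1.374]
ft_force: [0.3, 0.0, 0.3]
opening: 0.004
grip_force: 0.0
```

Request:
step_arm:
  plan:
    - [[0,0,0,0,-0.2],[0,0,0,0,-0.2],[0,0,0,0,-0.2],[0,0,-40,0,-0.2],[0,0,-80,0,-0.2],[-30,-25,-115,-3,-0.2],[-65,-50,-115,-6,-0.2],[-100,-75,-115,-9,-0.2]]

```text
t: 21.28
eef_pos: [536.9, 266.3, 196.3]
tcp_rot: [3.138, -0.001, 1.535]
ft_force: [0.1, 0.8, -0.2]
opening: 0.395
grip_force: 0.0
```

```bash
python3 - <<'E'
from h import *
p,R,s=tool();print(s["t"],p,np.degrees(s["tcp_rot"][2]),s["opening"])
im=env.read_camera("side");cv2.imwrite("pics/sd17.png",im)
w=(im.min(2)>150).astype(np.uint8)[160:205,200:345]; print(np.where(w[15])[0]+200)
print(delta([540,67,90],90), delta([456,54,90],90))
E
```

```text
21.2833 [536.8608446  266.3156649  196.30592672] 87.96273482632668 0.39544505777048555
[237 238 239 240 241 242 243 244 245 246 247 248 249 250 251 252 253 259
 260 261 262 263 264 265 266 267 268 269 270 271 272 273 274 275 276 277
 278 279 280 281 282 283 284 285 286 287 288 289 290 291 292 293 294 295
 296]
(array([-193.7,   17.1,  105. ]), np.float64(-1.83)) (array([-209.4,  -66.4,  105.4]), np.float64(-1.83))
```

The fingers shut fully, so the rib may not have been held. I'll compare the tray region before and after numerically.

```bash
python3 - <<'E'
from h import *
a=cv2.imread("pics/side0.png");b=env.read_camera("side")
for n,im in(("0",a),("now",b)):
    g=im.max(2)
    for v in (170,176,182,186):
        print(n,v,"white",[int(x) for x in np.where((im[v,200:345].min(1)>140))[0][[0,-1]]+200],"dark",[int(x)+200 for x in np.where(g[v,200:345]<60)[0]])
s0=cv2.imread("pics/scene0.png"); s1=env.read_camera("scene"); cv2.imwrite("pics/sc18.png",s1)
for n,im in(("0",s0),("now",s1)):
    g=im.max(2); m=(g<60)[105:190,340:465]; print(n,[(v+105,[int(x)+340 for x in np.where(m[v])[0][[0,-1]]]) for v in range(0,80,8) if m[v].any()])
E
```

```text
0 170 white [241, 294] dark []
0 176 white [237, 304] dark [308]
0 182 white [237, 304] dark [255, 259]
0 186 white [237, 306] dark [259]
now 170 white [241, 294] dark []
now 176 white [237, 304] dark []
now 182 white [237, 304] dark [259]
now 186 white [237, 305] dark [259]
0 [(105, [367, 368]), (113, [370, 372]), (121, [340, 371]), (129, [340, 390]), (137, [340, 383]), (145, [340, 368]), (153, [340, 403]), (161, [345, 401]), (169, [365, 396]), (177, [375, 391])]
now [(105, [371, 375]), (129, [379, 390]), (137, [371, 383]), (145, [371, 373])]
```

```bash
python3 - <<'E'
from h import *
r=np.array([547.,356.]); ty=np.array([.196,.981])
for z in (71,105):
    for k in(-40,40):
        q=[*(r+k*ty),z]; print(z,k,"side",proj("side",q).round(0),"scene",proj("scene",q).round(0))
b=env.read_camera("side"); g=b.max(2).astype(int)
for v in range(158,192,3): print(v,g[v,246:270].tolist())
im=cv2.imread("pics/w16.png").max(2).astype(int)
for v in (150,185,195,220,250,290): print(v,im[v,240:384:6].tolist())
E
```

```text
71 -40 side [258. 190.] scene [372. 147.]
71 40 side [257. 176.] scene [390. 132.]
105 -40 side [257. 177.] scene [373. 136.]
105 40 side [256. 164.] scene [392. 121.]
158 [200, 195, 207, 213, 215, 211, 211, 208, 210, 216, 218, 219, 223, 224, 222, 222, 217, 206, 200, 195, 196, 194, 191, 195]
161 [199, 201, 198, 199, 203, 208, 211, 206, 205, 204, 210, 217, 221, 223, 223, 223, 221, 223, 215, 209, 196, 193, 196, 193]
164 [200, 201, 204, 198, 194, 202, 204, 216, 202, 192, 172, 186, 219, 225, 226, 223, 222, 224, 222, 222, 216, 202, 199, 199]
167 [161, 159, 161, 148, 154, 151, 157, 79, 69, 75, 78, 76, 98, 160, 167, 176, 175, 173, 180, 175, 179, 167, 162, 164]
170 [239, 239, 243, 241, 238, 248, 255, 125, 67, 74, 75, 77, 71, 255, 255, 255, 255, 255, 255, 254, 255, 254, 254, 252]
173 [249, 248, 247, 248, 249, 250, 255, 185, 77, 71, 79, 73, 51, 242, 253, 248, 247, 247, 246, 246, 246, 248, 247, 248]
176 [248, 248, 248, 248, 248, 250, 255, 196, 81, 64, 77, 75, 67, 139, 255, 250, 248, 247, 246, 245, 246, 247, 247, 247]
179 [249, 248, 249, 248, 248, 249, 253, 255, 131, 56, 69, 69, 62, 83, 255, 254
[... 551 characters left out ...]
 215, 218, 217, 215, 216, 219, 214, 215, 219, 219, 213, 215, 217, 216, 216, 217, 215, 216, 216, 214]
185 [212, 218, 222, 216, 218, 219, 218, 217, 217, 218, 213, 214, 219, 219, 214, 214, 216, 214, 218, 218, 212, 216, 216, 214]
195 [212, 217, 223, 217, 218, 219, 218, 217, 218, 218, 81, 88, 88, 93, 213, 214, 216, 214, 217, 219, 212, 215, 216, 214]
220 [214, 217, 220, 216, 219, 219, 219, 220, 218, 218, 85, 88, 87, 83, 213, 213, 216, 214, 216, 220, 211, 214, 216, 215]
250 [219, 215, 218, 217, 219, 219, 221, 219, 218, 217, 77, 82, 83, 76, 214, 213, 217, 214, 214, 217, 211, 212, 214, 214]
290 [36, 37, 39, 49, 48, 223, 221, 218, 218, 218, 62, 70, 72, 67, 216, 214, 217, 216, 211, 218, 70, 72, 71, 69]
```

The predicted rib position matches every view, but the cover hasn't moved. I'll retry with a check right after closing.

```bash
python3 - <<'E'
from h import *
p,R,s=tool();print(p,np.degrees(s["tcp_rot"][2]),delta([547,356,140],78.7))
E
```

```text
[537.35397793 266.21937172 195.339004  ] 87.70789492050805 (array([90.1,  6. , 55.4]), np.float64(9.01))
```

Request:
step_arm:
  plan:
    - [[30,2,0,4,-0.2],[60,4,0,9,-0.2],[90,6,20,9,-0.2],[90,6,55,9,-0.2],[90,6,90,9,-0.2],[90,6,116,9,-0.2],[90,6,116,9,-0.2],[90,6,116,9,-0.2]]

```text
t: 22.15
eef_pos: [547.4, 356.7, 77.3]
tcp_rot: [-3.14, 0.001, 1.375]
ft_force: [0.9, 0.9, 0.9]
opening: 0.4
grip_force: 0.0
```

Request:
step_arm:
  plan:
    - [[0,0,0,0,-0.2],[0,0,0,0,-1],[0,0,0,0,-1],[0,0,0,0,-1],[0,0,0,0,-1],[0,0,0,0,-1],[0,0,0,0,-1],[0,0,0,0,-1]]

```text
t: 22.82
eef_pos: [547.3, 356.2, 78.8]
tcp_rot: [3.141, -0.001, 1.374]
ft_force: [-0.2, -0.1, 4.0]
opening: 0.013
grip_force: 1.8
```

```bash
python3 - <<'E'
from h import *
p,R,s=tool();print(s["t"],p,np.degrees(s["tcp_rot"][2]),s["opening"],s["grip_force"])
im=env.read_camera("wrist");cv2.imwrite("pics/w18.png",im); g=im.max(2).astype(int)
for v in (120,150,160,180,200,220,250,290): print(v,[int(x)+240 for x in np.where(g[v,240:384]<110)[0][[0,-1]]] if (g[v,240:384]<110).any() else None)
E
```

```text
22.8167 [547.34122527 356.2073379   78.77263196] 78.74732337076253 0.01294078224872731 1.846084613353014
120 None
150 None
160 None
180 None
200 [298, 317]
220 [294, 320]
250 [294, 320]
290 [240, 383]
```

```bash
python3 - <<'E'
from h import *
p,R,s=tool(); c=cal("wrist"); g=cv2.imread("pics/w18.png").max(2).astype(int)
for v in range(180,262,4): k=np.where(g[v,270:350]<110)[0]; print(v,(k.min()+270,k.max()+270,len(k)) if len(k) else None, end="; ")
print()
for h in (60,71,80,90,105):
    print(h,[proj("wrist",[*(p[:2]+(R@[a,b,0.])[:2]),h],c).round(0).tolist() for a,b in ((40,-7),(40,7),(0,-7),(0,7))])
print([proj("wrist",p+R@np.array([a,0,d]),c).round(0).tolist() for a,d in ((10,0),(-10,0),(0,-19))])
print("at 9..", {z:onz("wrist",308,192,z,c).round(0).tolist() for z in(71,105)})
E
```

```text
180 None; 184 None; 188 None; 192 None; 196 None; 200 (np.int64(298), np.int64(317), 20); 204 (np.int64(296), np.int64(319), 24); 208 (np.int64(295), np.int64(320), 26); 212 (np.int64(294), np.int64(320), 27); 216 (np.int64(294), np.int64(320), 27); 220 (np.int64(294), np.int64(320), 27); 224 (np.int64(294), np.int64(320), 27); 228 (np.int64(294), np.int64(320), 27); 232 (np.int64(294), np.int64(320), 27); 236 (np.int64(294), np.int64(320), 27); 240 (np.int64(294), np.int64(320), 27); 244 (np.int64(294), np.int64(320), 27); 248 (np.int64(294), np.int64(320), 27); 252 (np.int64(294), np.int64(320), 27); 256 (np.int64(294), np.int64(320), 27); 260 (np.int64(294), np.int64(320), 27); 
60 [[299.0, 192.0], [322.0, 192.0], [299.0, 257.0], [322.0, 257.0]]
71 [[298.0, 194.0], [323.0, 194.0], [298.0, 262.0], [322.0, 262.0]]
80 [[297.0, 196.0], [323.0, 196.0], [298.0, 267.0], [323.0, 267.0]]
90 [[297.0, 199.0], [324.0, 199.0], [297.0, 273.0], [323.0, 273.0]]
105 [[295.0, 203.0], [325.0, 203.0], [296.0, 283.0], [324.0, 283.0]]
[[310.0, 250.0], [310.0, 283.0], [310.0, 278.0]]
at 9.. {71: [554.0, 397.0, 71.0], 105: [555.0, 401.0, 105.0]}
```

```bash
python3 - <<'E'
from h import *
def asc(im,y0,y1,x0,x1,sy,sx):
    h=cv2.cvtColor(im,cv2.COLOR_BGR2HSV)
    for v in range(y0,y1,sy):
        print(v,"".join("D" if h[v,u,2]<100 else "B" if 95<h[v,u,0]<130 and h[v,u,1]>90 else "W" if h[v,u,1]<40 and h[v,u,2]>190 else "g" if h[v,u,1]<60 else "." for u in range(x0,x1,sx)))
b=env.read_camera("side"); cv2.imwrite("pics/sd19.png",b); asc(b,120,200,205,345,3,2)
print(proj("side",[547.3,356.2,79]),proj("side",[547.3,356.2,98]))
asc(cv2.imread("pics/w18.png"),192,330,220,400,6,3)
E
```

```text
120 ......DgDDD..DDDDDDDDDDDDDDDDDDDDDDDDDDDDDDggggggggggggggggggDDDDDDDDD
123 .....DDDDDDDDDDDDDDDDDDDDDDDD.DDDDDDgDDDDgDDgggggggggggggggggDDDDDDD..
126 .....DDDDDDDDDDDDDDDDDDDDDDDDDDDDDDDDDDDDDDDggggggggggggg.............
129 .....DDDDDDDDDDDDDDDDDDDDDDDD.......DDDDDDDDg.........................
132 .....DDDDDDDDDDDDDD........DDD.DD.......DDDD..........................
135 .....DDDD...........DDDD.DDDDD........gggDD...........................
138 .......DDgggggggggD.DDDDDDDDDD.DDD.......DD...........................
141 .......DD...........DDDDD.DDDD...........DD...........................
144 .......DD..............DD.DD..........................................
147 .......................DD.DD..........................................
150 .......................DD.DD..........................................
153 .......................DDDDD..........................................
156 ........................D.DD..........................................
159 ........................DDDD..........................................
162 ........................DDDD..................
[... 1775 characters left out ...]
WWWWWWWWWWWWWWWDDDDDDDDDDWWWWWWWWWWWWWWWWWWWWWWWWW
270 BBWWWWWWWWWWWWWWWWWWWWWWWDDDDDDDDDDDgWWWWWWWWWWWWWWWWWWWWWWW
276 DDDDDDDDDDDDDDDDDDDDDDDDDDDDDDDDDDDDDDDDDDDDDDDDDDDDDDDDDDDD
282 DDDDDDDDDDDDDDDDDDDDDDDDDDDDDDDDDDDDDDDDDDDDDDDDDDDDDDDDDDDD
288 DDDDDDDDDDDDDDDDDDDDDDDDDDDD.DDDD.DDDDDDDDDDDDDDDDDDDDDDDDDD
294 DDDDDDDDDDDDDDDDDDDDDDDDDDDD..DDD..DDDDDDDDDDDDDDDDDDDDDDDDD
300 DDDDDDDDDDDDDDDDDDDDDDDDDDDD..DDD..DDDDDDDDDDDDDDDDDDDDDDDDD
306 DDDDDDDDDDDDDDDDDDDDDDDDDDDD..DgD..DDDDDDDDDDDDDDDDDDDDDDDDD
312 DDDDDDDDDDDDDDDDDDDDDDDDDDDD.gggg..DDDDDDDDDDDDDDDDDDDDDDDDD
318 DDDDDDDDDDDDDDDDDDDDDDDDDDDD.gggg..DDDDDDDDDDDDDDDDDDDDDDDDD
324 DDDDDDDDDDDDDDDDDDDDDDDDDDDD.gggg..DDDDDDDDDDDDDDDDDDDDDDDDD
```

The ASCII dump and the +4 N upward force suggest the tips are resting on the rib's top. I'll open, go a little lower and watch the force.

Request:
step_arm:
  plan:
    - [[0,0,-4,0,-0.2],[0,0,-4,0,-0.2],[0,0,-4,0,-0.2],[0,0,0,0,-0.2],[0,0,3,0,-0.2],[0,0,5,0,-0.2],[0,0,5,0,-0.2]]

```text
t: 23.5
eef_pos: [546.8, 355.9, 72.4]
tcp_rot: [-3.141, 0.001, 1.374]
ft_force: [-0.7, -0.0, 0.8]
opening: 0.386
grip_force: 0.0
```

```bash
python3 - <<'E'
from h import *
p,R,s=tool();print(s["t"],p,np.degrees(s["tcp_rot"][2]),s["opening"],s["grip_force"],s["ft_force"])
def asc(im,y0,y1,x0,x1,sy,sx):
    h=cv2.cvtColor(im,cv2.COLOR_BGR2HSV)
    for v in range(y0,y1,sy):
        print(v,"".join("D" if h[v,u,2]<100 else "B" if 95<h[v,u,0]<130 and h[v,u,1]>90 else "W" if h[v,u,1]<40 and h[v,u,2]>190 else "g" if h[v,u,1]<60 else "." for u in range(x0,x1,sx)))
b=env.read_camera("side"); cv2.imwrite("pics/sd20.png",b); asc(b,135,195,225,300,2,1)
print([proj("side",p+R@np.array([0,y,d])).round(0).tolist() for y in (-19,19) for d in (0,-26)])
E
```

```text
23.5 [546.81638654 355.91840889  72.41453177] 78.75272421994627 0.38574192458344647 0.0 [-0.67194761 -0.03105893  0.79641754]
135 DDDDDDDDDD............................DDDDDDDDD.............DDDDDDD........
137 ............DDDDDDDD..................DDDDDDDDD............ggDDDD..........
139 ...........DDDDDDDDDD.............ggg.DDDDDDDDDDgDDDDDDDDDDDDDDDD..........
141 ..gggggggg.DDDDDDDDDDDDDDDDDDDDDDDDDDDDDDDDDDDDDD............DDDD..........
143 DDDDDDDD...DDDDDDDDDD..................DDDDDDDDD..............DDD..........
145 ............DDDDDDDDD..................DDDDD...............................
147 ................DDDDD..................DDDD................................
149 .................DDDDD.................DDDD................................
151 ..................DDDD.................DDDD................................
153 ..................DDDD.................DDDD................................
155 ..................DDDDD................DDDD................................
157 ...................DDDD................DDDD................................
159 ..........
[... 790 characters left out ...]
.....B.B.BBBWWWWWWWWWWWWWWWWWgDDDDDWWWWWWWWWWWWWWWWWWWWWWWWWWWWWWWWWWWWWggg
181 ......BBBBBDWWWWWWWWWWWWWWWWWgDDDDDWWWWWWWWWWWWWWWWWWWWWWWWWWWWWWWWWWWWWWWW
183 ...BB..B..BDWWWWWWWWWWWWWWWWWgDDDDDWWWWWWWWWWWWWWWWWWWWWWWWWWWWWWWWWWWWWWWg
185 .BB.......BDWWWWWWWWWWWWWWWWWgDDDDDWWWWWWWWWWWWWWWWWWWWWWWWWWWWWWWWWWWWWWWg
187 B.BB.B...BBDWWWWWWWWWWWWWWWWWWDDDDDgWWWWWWWWWWWWWWWWWWWWWWWWWWWWWWWWWWWWWWW
189 .....BBB..BDWWWWWWWWWWWWWWWWWWgDDggWWWWWWWWWWWWWWWWWWWWWWWWWWWWWWWWWWWWWWWW
191 .BBBBBBBBBBDWWWWWWWWWWWWWWWWWWWWWWWWWWWWWWWWWWWWWWWWWWWWWWWWWWWWWWWWWWWWWWW
193 ....B.....DDWWWWWWWWWWWWWWWWWWWWWWWWWWWWWWWWWWWWWWWWWWWWWWWWWWWWWWWWWWWWWWW
[[250.0, 183.0], [249.0, 173.0], [265.0, 182.0], [265.0, 172.0]]
```

```bash
python3 - <<'E'
from h import *
for n in("side","scene"):
    for z in (188,200,213): print(n,z,[proj(n,[x,0,z]).round(0).tolist() for x in (577,673)])
def asc(im,y0,y1,x0,x1,sy,sx):
    h=cv2.cvtColor(im,cv2.COLOR_BGR2HSV)
    for v in range(y0,y1,sy):
        print(v,"".join("D" if h[v,u,2]<75 else "." for u in range(x0,x1,sx)))
asc(cv2.imread("pics/side0.png"),150,215,300,380,3,1)
E
```

```text
side 188 [[314.0, 199.0], [362.0, 191.0]]
side 200 [[314.0, 193.0], [362.0, 185.0]]
side 213 [[313.0, 186.0], [362.0, 178.0]]
scene 188 [[321.0, 197.0], [365.0, 217.0]]
scene 200 [[321.0, 193.0], [366.0, 212.0]]
scene 213 [[321.0, 188.0], [367.0, 208.0]]
150 D...DDDDDDDDDD...............................................DDDDDDDDDD.........
153 DDD..DDDDDDDDD...............................................DDDDDDDDD..........
156 ......DDDDDDDD...............................................DDDDDDDDD..........
159 ......DDDDDDDD...............................................DDDDDDDDD..........
162 .......DDDDDDDD..............................................DDDDDDDD...........
165 .......DDDDDDDD..............................................DDDDDDDD...........
168 .......DDDDDDDD..............................................DDDDDDD............
171 .......DDDDDDDD..............................................DDDDDDD............
174 ........DDDDDDD.............................................DDDDDDDD............
177 ........DDDDDDD.........D.....................................DDDD..........
[... 324 characters left out ...]
....................
192 ................................................................................
195 ................................................................................
198 ................................................................................
201 ................................................................................
204 ................................................................................
207 ................................................................................
210 ................................................................................
213 ................................................................................
```

Visible fingertips end about 24 mm above the reported TCP in both cameras, even at the start pose. So the pads sit higher than I assumed, and I'll descend in small steps while watching force.

Request:
step_arm:
  plan:
    - [[0,0,2,0,-0.2],[0,0,4,0,-0.2],[0,0,4,0,-0.2]]

```text
t: 23.8
eef_pos: [547.0, 356.0, 68.9]
tcp_rot: [-3.141, 0.0, 1.374]
ft_force: [-0.4, -0.3, -0.1]
opening: 0.397
grip_force: 0.0
```

```bash
python3 -c "
from h import *
print(env.tcp_to_grasp); p,R,s=tool(); print(p,s['ft_force'],s['opening'])"
```

```text
18.8
[547.00259194 356.01431951  68.85534389] [-0.39140971 -0.25108119 -0.07072198] 0.39660695752686054
```

No contact at 68.9, below the cover's top, so the offset is real. A little lower, then grip.

Request:
step_arm:
  plan:
    - [[0,0,2,0,-0.2],[0,0,4,0,-0.2],[0,0,6,0,-0.2],[0,0,8,0,-0.2],[0,0,8,0,-1],[0,0,8,0,-1],[0,0,8,0,-1],[0,0,8,0,-1]]

```text
t: 24.47
eef_pos: [547.1, 356.1, 61.4]
tcp_rot: [-3.142, -0.0, 1.374]
ft_force: [-1.7, 0.7, 0.9]
opening: 0.175
grip_force: 1.2
```

Request:
step_arm:
  plan:
    - [[0,0,0,0,-1],[0,0,0,0,-1],[0,0,0,0,-1]]

```text
t: 24.72
eef_pos: [546.9, 356.2, 61.4]
tcp_rot: [-3.141, 0.0, 1.374]
ft_force: [-3.1, 0.7, 1.9]
opening: 0.144
grip_force: 30.0
```

Gripped properly at 13.7 mm. Now slide the cover open.

Request:
step_arm:
  plan:
    - [[0,15,0,0,-1],[0,30,0,0,-1],[0,45,0,0,-1],[0,60,0,0,-1],[0,72,0,0,-1],[0,79,0,0,-1],[0,79,0,0,-1],[0,79,0,0,-1]]

```text
t: 25.38
eef_pos: [623.5, 341.0, 61.3]
tcp_rot: [-3.14, 0.0, 1.374]
ft_force: [-6.5, 1.9, 3.6]
opening: 0.145
grip_force: 30.0
```

Request:
step_arm:
  plan:
    - [[0,0,0,0,-0.2],[0,0,0,0,-0.2],[0,0,0,0,-0.2],[0,0,0,0,-0.2],[0,0,-40,0,-0.2],[0,0,-80,0,-0.2],[0,0,-120,0,0.3],[0,0,-120,0,0.3]]

```text
t: 26.05
eef_pos: [627.4, 341.8, 190.1]
tcp_rot: [3.131, -0.007, 1.374]
ft_force: [0.5, 0.2, 0.0]
opening: 0.489
grip_force: 0.0
```

```bash
python3 - <<'E'
from h import *
p,R,s=tool();print(s["t"],p,np.degrees(s["tcp_rot"][2]),s["opening"],s["ft_force"])
b=env.read_camera("side"); h=cv2.cvtColor(b,cv2.COLOR_BGR2HSV)
for v in (176,182,186): print(v,np.where((h[v,200:345,1]<40)&(h[v,200:345,2]>190))[0][[0,-1]]+200)
t=C+64*ey+0*ex; print(t,delta([540,66.5,150],97.1))
E
```

```text
26.05 [627.4245542  341.80706825 190.08405063] 78.7496018984838 0.489218901269181 [0.51540261 0.17584289 0.04484664]
176 [269 327]
182 [270 329]
186 [270 331]
[539.63408624  66.40231663   0.        ] (array([-286.6,  -31.3,   34.7]), np.float64(-18.35))
```

The cover is open, with its left edge now at side column 269. Next, bush 2.

Request:
step_arm:
  plan:
    - [[-40,-4,0,-5,0.3],[-80,-8,0,-10,0.3],[-120,-12,0,-15,0.3],[-160,-16,0,-18.4,0.3],[-200,-20,0,-18.4,0.3],[-240,-24,0,-18.4,0.3],[-280,-28.5,10,-18.4,0.3],[-285.4,-29,30,-18.4,0.3]]

```text
t: 26.77
eef_pos: [539.4, 62.0, 152.0]
tcp_rot: [3.14, 0.001, 1.693]
ft_force: [1.2, -0.1, 0.5]
opening: 0.654
grip_force: 0.0
```

Request:
step_arm:
  plan:
    - [[0,0,20,0,0.3],[0,0,20,0,0.3],[0,0,20,0,0.3]]

```text
t: 27.02
eef_pos: [540.0, 66.3, 130.4]
tcp_rot: [-3.139, -0.0, 1.695]
ft_force: [0.9, -0.2, 0.9]
opening: 0.648
grip_force: 0.0
```

```bash
cat > bush.py <<'E'
from h import *
p,R,s=tool();print(s["t"],p,np.degrees(s["tcp_rot"][2]),s["opening"],s["ft_force"])
c=cal("wrist"); im=env.read_camera("wrist"); cv2.imwrite("pics/wb.png",im)
h=cv2.cvtColor(im,cv2.COLOR_BGR2HSV); m=((h[...,0]>=18)&(h[...,0]<32)&(h[...,1]>90)).astype(np.uint8)*255; m[262:]=0
for k in cv2.findContours(m,0,2)[0]:
    if cv2.contourArea(k)>300:
        x,y,w,hh=cv2.boundingRect(k); print("bronze",(x,y,w,hh))
for dz in (0,52): print("expected bush centre",dz,proj("wrist",[p[0],p[1],dz],c).round(0), "52 radius px",363*21/(c[1][:3,:3]@np.array([p[0],p[1],dz])+c[1][:3,3])[2])
E
python3 bush.py; python3 - <<'E'
from h import *
im=cv2.imread("pics/wb.png");h=cv2.cvtColor(im,cv2.COLOR_BGR2HSV)
for v in range(180,300,5):
    print(v,"".join("G" if 50<h[v,u,0]<95 and h[v,u,1]>60 else "b" if 18<=h[v,u,0]<32 and h[v,u,1]>90 else "D" if h[v,u,2]<75 else "." for u in range(200,420,3)))
E
```

```text
27.0167 [540.00277237  66.28413136 130.43585419] 97.13178104352625 0.6480779941614946 [ 0.87491296 -0.19813442  0.88437492]
bronze (174, 192, 73, 68)
bronze (279, 191, 61, 68)
expected bush centre 0 [311. 222.] 52 radius px -22.925441986821735
expected bush centre 52 [311. 234.] 52 radius px -27.037320864618216
180 ..........................................................................
185 ..........................................................................
190 ..........................................................................
195 .bbbbbbbbb......................bbbbbbbbbb................................
200 bbbbbbbbbbbbb.................bbbbbbbbbbbbbb..............................
205 bbbbbbbbbbbbbb..............bbbbbbbbbbbbbbbbb.............................
210 bbbbbbbbbbbbbbb............bbb.bbbbbbbbbbbbbbb............................
215 bbbbbbbbbbbbbbbb...........bbbbbbbbbbbbbbbbbbbb...........................
220 b..bbbbbbbbbbbbb...........bbbbbb.......bbbbbbb...........................
225 bb...bbbbbbbbbbb...........bbbbb.........bbbbbb.........................
[... 408 characters left out ...]
..........................bbbbbbbbb.................................
260 ..........................................................................
265 .............DDD..........................................................
270 ...........DDDDDD.........................................................
275 GGGGGGGGGDDDDDDDDGGG...GGGGGG.....................G......G................
280 GGGGGGGDDDDDDDDDD.GG...G.......GGGGGGGG............G.......D...D...D.GG...
285 GGGGGGDDDDDDDDDDD......GG.G.GGGGGGGGGGGG...................DDDD.DDDDDDGG..
290 GGGGDDDDDDDDDDDDD......G...GGGGGGGGGGGGGG.................DDDDDD.DDDDDDDGG
295 GGDDDDDDDDDDDDDDDGGG...GGGGGGGGGGGGGGGGGGG.........G...GG.DDDDDDDDDDDDDDD.
```

Bush 2 is centred under the fingers: flange at about (309,220), expected (311,222). Down, grip, lift.

Request:
step_arm:
  plan:
    - [[1,-1,40,0,0.3],[1,-1,80,0,0.3],[1,-1,108,0,0.3],[1,-1,120,0,0.3],[1,-1,120,0,0.3],[1,-1,120,0,-1],[1,-1,120,0,-1],[1,-1,120,0,-1]]

```text
t: 27.73
eef_pos: [540.1, 67.5, 12.9]
tcp_rot: [3.139, 0.0, 1.696]
ft_force: [-3.8, -0.6, 3.1]
opening: 0.494
grip_force: 1.9
```

Request:
step_arm:
  plan:
    - [[0,0,0,0,-1],[0,0,0,0,-1],[0,0,0,0,-1],[0,0,-10,0,-1],[0,0,-20,0,-1],[0,0,-20,0,-1]]

```text
t: 28.23
eef_pos: [540.6, 67.3, 33.7]
tcp_rot: [3.138, 0.0, 1.696]
ft_force: [0.2, -0.1, -2.7]
opening: 0.43
grip_force: 30.0
```

```bash
python3 bush.py; python3 -c "
from h import *
print(delta([514,403,130],78.7))"
```

```text
28.2333 [540.6461122   67.32190025  33.65970004] 97.15369448097726 0.43008760156747616 [ 0.20969922 -0.1069164  -2.73338555]
bronze (266, 215, 93, 47)
bronze (105, 211, 115, 51)
expected bush centre 0 [311. 250.] 52 radius px -31.975679156726738
expected bush centre 52 [311. 277.] 52 radius px -40.582443730838975
(array([336.3,  16. , -97.3]), np.float64(18.45))
```

Request:
step_arm:
  plan:
    - [[0,0,-40,0,-1],[20,1,-75,0,-1],[55,2.5,-105,4,-1],[95,4,-110,8,-1],[135,6,-110,12,-1],[175,8,-110,16,-1],[215,10,-110,18.4,-1],[255,12,-110,18.4,-1]]

```text
t: 28.95
eef_pos: [518.9, 323.8, 141.3]
tcp_rot: [3.141, -0.0, 1.372]
ft_force: [1.8, 0.2, -3.3]
opening: 0.428
grip_force: 30.0
```

```bash
python3 -c "
from h import *
p,R,s=tool(); print(p,s['opening'],s['grip_force'],delta([514,403,130],78.7))"
```

```text
[518.93774801 323.76613384 141.34827743] 0.42840367732049617 29.99792855232954 (array([ 76.7, -20.5,  11.4]), np.float64(-0.11))
```

Request:
step_arm:
  plan:
    - [[38,-10,0,0,-1],[76,-20,0,0,-1],[76,-20,20,0,-1],[76,-20,55,0,-1],[76,-20,90,0,-1],[76,-20,115,0,-1],[76,-20,124,0,-1],[76,-20,124,0,-1]]

```text
t: 29.62
eef_pos: [513.9, 400.2, 16.3]
tcp_rot: [-3.14, 0.001, 1.375]
ft_force: [0.2, -0.5, -3.1]
opening: 0.435
grip_force: 30.0
```

```bash
python3 -c "
from h import *
p,R,s=tool(); print(p,s['opening'],s['grip_force'],s['ft_force'])"
```

```text
[513.87012368 400.18265051  16.25052655] 0.4351290242114384 29.99791387002915 [ 0.2094256  -0.5166657  -3.12466751]
```

Request:
step_arm:
  plan:
    - [[0,0,1,0,0.3],[0,0,1,0,0.3],[0,0,1,0,0.3],[0,0,1,0,0.3],[0,0,-40,0,0.3],[0,0,-80,0,0.3],[0,0,-120,0,0.3],[0,0,-130,0,0.3]]

```text
t: 30.28
eef_pos: [516.8, 401.4, 154.2]
tcp_rot: [3.135, -0.006, 1.374]
ft_force: [1.1, -0.1, 1.1]
opening: 0.644
grip_force: 0.0
```

```bash
cp bush.py b2.py; python3 bush.py; python3 -c "
from h import *
print(delta([455.5,53.5,130],97.1))"
```

```text
30.2833 [516.77961164 401.44714481 154.22243284] 78.74745323506573 0.644305267698139 [ 1.13990266 -0.09483469  1.09150419]
bronze (282, 192, 55, 62)
expected bush centre 0 [310. 218.] 52 radius px -21.419550521113244
expected bush centre 52 [310. 229.] 52 radius px -24.973060195704814
(array([-353.3,    7.7,   21.4]), np.float64(-18.35))
```

Bush 2 stands in the tray. Next, bush 1.

Request:
step_arm:
  plan:
    - [[-40,1,0,-4,0.3],[-80,2,0,-8,0.3],[-120,3,0,-12,0.3],[-160,4,0,-16,0.3],[-200,6,0,-18.4,0.3],[-240,8,0,-18.4,0.3],[-280,9,0,-18.4,0.3],[-320,10,0,-18.4,0.3]]

```text
t: 31.0
eef_pos: [461.2, 82.7, 146.9]
tcp_rot: [-3.141, 0.0, 1.696]
ft_force: [0.5, -0.9, 0.4]
opening: 0.651
grip_force: 0.0
```

```bash
python3 -c "
from h import *
p,R,s=tool(); print(p,s['joints'],delta([455.5,53.5,130],97.1))"
```

```text
[461.18147796  82.73486151 146.85191724] [ 3.64143596e-02  3.25601267e-01  1.97934959e+00 -4.46831250e-05
  8.36866218e-01 -8.85255700e-02] (array([-28.3,  -9.3,  16.9]), np.float64(0.06))
```

Request:
step_arm:
  plan:
    - [[-14,-5,8,0,0.3],[-28,-9,17,0,0.3],[-28,-9,17,0,0.3],[-28,-9,17,0,0.3],[-28,-9,17,0,0.3]]

```text
t: 31.42
eef_pos: [456.9, 56.0, 130.4]
tcp_rot: [3.141, -0.0, 1.696]
ft_force: [-0.0, 1.1, -0.0]
opening: 0.651
grip_force: 0.0
```

```bash
python3 bush.py; python3 -c "
from h import *
p,R,s=tool(); print(beam(p))"
```

```text
31.4167 [456.9419182   56.01760739 130.37754077] 97.1476848596175 0.6507051389603286 [-0.04740831  1.10931145 -0.02410116]
bronze (279, 192, 60, 68)
expected bush centre 0 [311. 222.] 52 radius px -22.93068926740122
expected bush centre 52 [311. 235.] 52 radius px -27.044407107655598
[-83.3  64.2 130.5]
```

Same picture as for bush 2, so the same grasp.

Request:
step_arm:
  plan:
    - [[1,-1,40,0,0.3],[1,-1,80,0,0.3],[1,-1,108,0,0.3],[1,-1,120,0,0.3],[1,-1,120,0,0.3],[1,-1,120,0,-1],[1,-1,120,0,-1],[1,-1,120,0,-1]]

```text
t: 32.13
eef_pos: [456.3, 56.7, 11.5]
tcp_rot: [3.139, 0.0, 1.696]
ft_force: [-0.2, 0.1, 0.1]
opening: 0.493
grip_force: 0.0
```

Request:
step_arm:
  plan:
    - [[0,0,0,0,-1],[0,0,0,0,-1],[0,0,0,0,-1],[0,0,-30,0,-1],[0,0,-65,0,-1],[0,0,-100,0,-1],[0,0,-125,0,-1],[0,0,-125,0,-1]]

```text
t: 32.8
eef_pos: [457.5, 56.5, 140.1]
tcp_rot: [3.133, 0.001, 1.696]
ft_force: [0.4, 0.3, -3.8]
opening: 0.429
grip_force: 30.0
```

```bash
python3 -c "
from h import *
p,R,s=tool(); print(p,s['opening'],s['grip_force'],s['ft_force'],delta([498.5,324.5,130],78.7))"
```

```text
[457.53106913  56.46829131 140.13377883] 0.4286579877824024 29.999150389776332 [ 0.41948152  0.28953374 -3.84161617] (array([260.9,  74. ,  10.4]), np.float64(18.46))
```

Request:
step_arm:
  plan:
    - [[38,10,0,4,-1],[76,20,0,8,-1],[114,32,0,12,-1],[152,43,0,16,-1],[190,54,0,18.4,-1],[228,65,0,18.4,-1],[261,75,0,18.4,-1],[261,75,0,18.4,-1]]

```text
t: 33.47
eef_pos: [497.6, 329.8, 134.0]
tcp_rot: [3.141, -0.002, 1.378]
ft_force: [-0.8, -2.1, -4.2]
opening: 0.433
grip_force: 30.0
```

Request:
step_arm:
  plan:
    - [[0,0,0,0,-1],[0,0,0,0,-1]]

```text
t: 33.63
eef_pos: [496.7, 324.3, 134.2]
tcp_rot: [-3.14, 0.001, 1.375]
ft_force: [-0.2, 0.1, -5.3]
opening: 0.431
grip_force: 30.0
```

```bash
python3 -c "
from h import *
p,R,s=tool(); print(p,s['opening'],s['grip_force'],s['ft_force'],delta([498.5,324.5,17.3],78.7))"
```

```text
[496.68796954 324.2652687  134.17029372] 0.4309309996455083 29.998666040191893 [-0.2142673   0.13396424 -5.26607876] (array([  0.7,   1.9, 116.9]), np.float64(0.08))
```

Request:
step_arm:
  plan:
    - [[2,2,40,0,-1],[2,2,80,0,-1],[2,2,105,0,-1],[2,2,117,0,-1],[2,2,117,0,-1],[2,2,117,0,-1],[2,2,117,0,0.3],[2,2,117,0,0.3]]

```text
t: 34.3
eef_pos: [500.8, 326.3, 19.7]
tcp_rot: [3.139, -0.002, 1.374]
ft_force: [-0.2, -0.1, -0.1]
opening: 0.523
grip_force: 0.0
```

Request:
step_arm:
  plan:
    - [[0,0,0,0,0.3],[0,0,0,0,0.3],[0,0,-40,0,0.3],[0,0,-80,0,0.3],[0,0,-120,0,0.3],[0,0,-150,0,0.3],[0,0,-150,0,-1],[0,0,-150,0,-1]]

```text
t: 34.97
eef_pos: [500.4, 326.6, 170.3]
tcp_rot: [3.138, -0.003, 1.375]
ft_force: [-1.1, -0.3, -1.2]
opening: 0.558
grip_force: 0.0
```

```bash
python3 bush.py; python3 -c "
from h import *
T=np.array([579.8,349]);t=np.array([.981,-.196]); r=T+46*t; print(r,delta([*(r+0),150],78.7))
c=cal('wrist'); print(proj('wrist',[514,401,0],c),proj('wrist',[514,401,52],c))
b=env.read_camera('side'); g=b.max(2); 
for v in (168,174,180,186): print(v,(np.where(g[v,240:345]<95)[0]+240).tolist())
h=cv2.cvtColor(b,cv2.COLOR_BGR2HSV); print(np.where((h[182,200:345,1]<40)&(h[182,200:345,2]>190))[0][[0,-1]]+200)
"
```

```text
34.9667 [500.40959386 326.62295115 170.34402961] 78.75700427319339 0.5583973571935098 [-1.0977943  -0.27053705 -1.22217197]
bronze (286, 191, 53, 60)
bronze (283, 107, 57, 58)
expected bush centre 0 [311. 215.] 52 radius px -20.521493658672295
expected bush centre 52 [310. 225.] 52 radius px -23.757549700623734
[624.926 339.984] (array([ 37.9, 120.1,  18.7]), np.float64(0.06))
[310.28321683 137.12203385] [310.06474757 135.05712662]
168 [286, 287, 288, 289, 290]
174 [267, 286, 287, 288, 289, 290, 291]
180 [287, 288, 289, 290, 291, 292]
186 [268, 289, 290, 291, 292]
[270 329]
```

Both old bushes stand in the compartment. Back to the rib to close the cover.

Request:
step_arm:
  plan:
    - [[10,40,0,0,-0.2],[20,80,0,0,-0.2],[37,118,0,0,-0.2],[37,118,15,0,-0.2],[37,118,35,0,-0.2],[37,118,35,0,-0.2],[37,118,35,0,-0.2]]

```text
t: 35.65
eef_pos: [621.9, 339.1, 131.0]
tcp_rot: [-3.138, 0.003, 1.374]
ft_force: [-0.0, 0.4, 0.3]
opening: 0.4
grip_force: 0.0
```

```bash
python3 - <<'E'
from h import *
p,R,s=tool();print(s["t"],p,np.degrees(s["tcp_rot"][2]),s["opening"],delta([624,340.8,61.5]))
c=cal("wrist"); im=env.read_camera("wrist"); g=im.max(2)
for v in (200,220,240,258): k=np.where(g[v,250:370]<105)[0]+250; print(v,(k.min(),k.max()) if len(k) else None)
print(proj("wrist",[p[0],p[1],105],c),proj("wrist",p+R@np.array([40,0,p[2]-105]),c))
E
```

```text
35.65 [621.85170315 339.11503046 130.98682667] 78.7469250571933 0.3996395894109481 (array([ 2.2,  2. , 69.5]), None)
200 (np.int64(304), np.int64(324))
220 (np.int64(305), np.int64(324))
240 (np.int64(304), np.int64(324))
258 (np.int64(305), np.int64(324))
[310.66253973 253.61093104] [310.48626645 190.69200436]
```

Request:
step_arm:
  plan:
    - [[2,2,30,0,-0.2],[2,2,55,0,-0.2],[2,2,70,0,-0.2],[2,2,70,0,-0.2],[2,2,70,0,-1],[2,2,70,0,-1],[2,2,70,0,-1],[2,2,70,0,-1]]

```text
t: 36.37
eef_pos: [625.3, 341.5, 64.9]
tcp_rot: [3.141, -0.001, 1.374]
ft_force: [-23.2, 5.1, 15.2]
opening: 0.176
grip_force: 12.3
```

Request:
step_arm:
  plan:
    - [[0,0,0,0,-1],[0,0,0,0,-1],[0,0,0,0,-1],[0,0,0,0,-1],[0,-15,0,0,-1],[0,-35,0,0,-1],[0,-55,0,0,-1],[0,-75,0,0,-1]]

```text
t: 37.03
eef_pos: [552.4, 356.0, 64.9]
tcp_rot: [3.138, -0.002, 1.374]
ft_force: [4.8, 1.0, 1.5]
opening: 0.145
grip_force: 30.0
```

Request:
step_arm:
  plan:
    - [[0,-20,0,0,-1],[0,-40,0,0,-1],[0,-55,0,0,-1],[0,-64,0,0,-1],[0,-67,0,0,-1],[0,-67,0,0,-1],[0,-67,0,0,-1]]

```text
t: 37.62
eef_pos: [485.8, 369.1, 64.9]
tcp_rot: [3.141, -0.001, 1.375]
ft_force: [-3.9, -2.2, 9.8]
opening: 0.148
grip_force: 30.0
```

```bash
python3 - <<'E'
from h import *
p,R,s=tool();print(s["t"],p,s["opening"],s["grip_force"],s["ft_force"])
b=env.read_camera("side"); h=cv2.cvtColor(b,cv2.COLOR_BGR2HSV)
for v in (176,182,186): print(v,np.where((h[v,200:345,1]<40)&(h[v,200:345,2]>190))[0][[0,-1]]+200)
E
```

```text
37.6167 [485.82894503 369.12545845  64.88143499] 0.1484072578085433 30.00280648469925 [-3.89548574 -2.19980467  9.75680933]
176 [213 304]
182 [213 303]
186 [212 273]
```

Request:
step_arm:
  plan:
    - [[0,-2,0,0,-1],[0,-4,0,0,-1],[0,-6,0,0,-1],[0,-6,0,0,-1],[0,-6,0,0,-1]]

```text
t: 38.08
eef_pos: [481.6, 370.0, 64.9]
tcp_rot: [3.138, -0.002, 1.374]
ft_force: [4.4, -4.7, 7.3]
opening: 0.143
grip_force: 30.0
```

```bash
python3 - <<'E'
from h import *
p,R,s=tool();print(s["t"],p,s["opening"],s["grip_force"],s["ft_force"])
b=env.read_camera("side"); h=cv2.cvtColor(b,cv2.COLOR_BGR2HSV)
for v in (176,182,186): print(v,np.where((h[v,200:345,1]<40)&(h[v,200:345,2]>190))[0][[0,-1]]+200)
E
```

```text
38.0833 [481.6012107  369.98935141  64.86283173] 0.14258624962571997 30.022774636745453 [ 4.42213194 -4.67595443  7.29389247]
176 [211 304]
182 [211 303]
186 [210 271]
```

Request:
step_arm:
  plan:
    - [[0,-2,0,0,-1],[0,-4,0,0,-1],[0,-5,0,0,-1],[0,-5,0,0,-1],[0,-5,0,0,-1]]

```text
t: 38.55
eef_pos: [481.7, 370.2, 64.9]
tcp_rot: [3.13, -0.004, 1.374]
ft_force: [29.9, -12.9, -6.5]
opening: 0.145
grip_force: 30.0
```

```bash
python3 - <<'E'
from h import *
p,R,s=tool();print(s["t"],p,s["opening"],s["grip_force"],s["ft_force"])
b=env.read_camera("side"); h=cv2.cvtColor(b,cv2.COLOR_BGR2HSV)
for v in (176,182,186): print(v,np.where((h[v,200:345,1]<40)&(h[v,200:345,2]>190))[0][[0,-1]]+200)
E
```

```text
38.55 [481.73226085 370.17771242  64.85731322] 0.14455928134288207 30.046294927597046 [ 29.93434524 -12.86064992  -6.5260675 ]
176 [211 304]
182 [211 303]
186 [210 271]
```

It's at the hard stop. Relax, release, lift, and check everything.

Request:
step_arm:
  plan:
    - [[0,4,0,0,-1],[0,4,0,0,-1],[0,4,0,0,-0.2],[0,4,0,0,-0.2],[0,4,0,0,-0.2],[0,4,0,0,-0.2],[0,4,-40,0,-0.2],[0,4,-80,0,-0.2]]

```text
t: 39.27
eef_pos: [477.7, 369.7, 142.3]
tcp_rot: [-3.138, 0.004, 1.375]
ft_force: [1.0, 0.1, 0.9]
opening: 0.395
grip_force: 0.0
```

Request:
step_arm:
  plan:
    - [[-20,30,-40,0,-0.2],[-40,60,-80,0,-0.2],[-40,90,-80,0,-0.2],[-40,90,-80,0,-0.2],[-40,90,-80,0,-0.2]]

```text
t: 39.68
eef_pos: [561.2, 312.4, 223.9]
tcp_rot: [3.14, -0.001, 1.372]
ft_force: [-0.6, 0.8, -1.0]
opening: 0.401
grip_force: 0.0
```

```bash
python3 - <<'E'
from h import *
p,R,s=tool();print(s["t"],p,s["opening"],s["ft_force"])
b=env.read_camera("side"); h=cv2.cvtColor(b,cv2.COLOR_BGR2HSV)
for v in (176,182,186): print(v,np.where((h[v,200:345,1]<40)&(h[v,200:345,2]>190))[0][[0,-1]]+200)
a=cv2.imread("pics/sc14.png"); n=env.read_camera("scene"); s0=cv2.imread("pics/scene0.png")
print("drift/mat change vs t17:",cv2.absdiff(a,n)[280:475,90:300].max(2).__gt__(40).sum(), "vs start",(cv2.absdiff(s0,n)[280:475,90:300].max(2)>40).sum())
d=(cv2.absdiff(s0,n).max(2)>40); print("bystanders diff",d[215:260,410:450].sum(),d[268:308,385:420].sum(),d[325:372,335:390].sum())
w=env.read_camera("wrist"); cv2.imwrite("pics/wend.png",w)
c=cal("wrist"); T=np.array([579.8,349]);tx=np.array([.981,-.196])
h=cv2.cvtColor(w,cv2.COLOR_BGR2HSV); W=(h[...,1]<40)&(h[...,2]>170)
for v in (120,150,180,210): k=np.where(W[v,:400])[0]; print(v,[((onz("wrist",u,v,71,c)[:2]-T)@tx).round(1) for u in (k.min(),k.max())] if len(k) else None)
E
```

```text
39.6833 [561.1648416  312.44552634 223.93725768] 0.4006231549140268 [-0.62055973  0.83387127 -0.96879048]
176 [211 304]
182 [211 303]
186 [210 271]
drift/mat change vs t17: 0 vs start 354
bystanders diff 0 0 0
120 [np.float64(-149.0), np.float64(65.5)]
150 [np.float64(-148.7), np.float64(67.1)]
180 [np.float64(-149.3), np.float64(-0.5)]
210 [np.float64(-149.0), np.float64(67.4)]
```

The cover spans tray x from -149 to about 0, so it is fully closed. The drifts are on the mat, the bystanders haven't moved, and the arm is clear.

```bash
python3 -c "
from cell import env
print(env.job_done())"
```

```text
the job is handed in; nothing more can be done
None
```

I handed the job in: both old bushes (the third block was empty) are in the tray's empty compartment with the cover shut to its stop, all three drifts are on the mat and the bystanders are unmoved, but the hand-in returned no verdict; on the way drift36 slipped once and was pressed against block 2 at about 72 N before I regripped it.

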